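# Fasten an antenna bracket with its wing nut and unload it from the vise

### The arm

A 7-joint arm with a two-finger parallel gripper is mounted at the origin on the work surface. World frame = base frame: x ahead of the robot, y to its left, z up, the work surface at z = 0. Lengths are in m, angles in rad, forces in N, time in s.
With the tool pointing down it reaches from about 0.4 to 0.85 m from the base axis. Payload 10.4 kg.
Tool frame: the origin (TCP) lies at the very end of the fingers, on their centre line; the grasp point (between the pads) lies r.hold_point_z behind it (r.hold_point_z is the distance from the TCP to the grasp point, in m); z points along the fingers, y is the direction in which the jaws open and shut (so a half turn about z gives the same grasp; the last joint's range is limited). The gripper opens to 87 mm and grips with 3 to 60 N. Pads are 19 mm wide; open, the fingers measure 117 mm over their backs; the gripper's body (75 mm by 190 mm) begins 51 mm behind the grasp point.
Start: joints at [1.193, 0.332, -0.065, 1.46, 0.022, 1.35, -0.088], TCP at [0.217, -0.586, 0.223] pointing down, gripper open.
Joint ranges: [-2.6, 2.6], [-0.5, 2.12], [-1.47, 1.34], [0.16, 2.42], [-1.27, 4.41], [0.06, 2.06], [-2.6, 2.6]. Speed limits (rad/s): [2.22, 2.22, 2.79, 2.79, 3.14, 3.14, 3.14].

### API

Orientations are given as a unit quaternion [x, y, z, w].
In Python, from bench import r gives the robot as it stands.
- The arm moves only by the tool send_rows, never from a script. Its argument "commands" is a list of rows, each a list of 7 numbers: the shift along the world's x, y, z normalised to -1 to 1, where 1 is 0.03 m, then the turn, a rotation vector about the world's x, y, z normalised to -1 to 1, where 1 is 5 degrees, then the gripper command: -1 is fully open, 1 is shut, values between are in proportion. In form: [[tx, ty, tz, ax, ay, az, jaw], ...]. A call has 1 to 10 rows; each row shifts and turns the pose as measured when the row begins; what a row does not reach is not made up. A row lasts 1/12 s, in which the tool goes at most 41.7 mm and 7.16 degrees, less where a joint would pass 70% of its speed; a pose out of reach is approached as far as the arm can. A call with a number of a shift or a turn outside -1 to 1 is refused whole. A call with a gripper value outside its range is refused whole. The fingers move at their own pace and stop on an object; "grip_force" is the grip in N (left out, the last holds). Time passes only in rows, so rows that do not move let the fingers close. It gives the time, the measured TCP pose, the force and the opening at its end, in the units of the state.
- r.read_state(): the state, without advancing time (a new reading comes with each control period).
- r.camera(name): name is "scene" or "top" or "wrist"; returns the picture (400x640x3 uint8, blue, green, red); there is no depth.
- r.calibration(name): a dict with "K" (3x3 intrinsics, pixels), "R" (3x3) and "t" (3): a world point X has camera coordinates R X + t; the wrist camera has in their place "mount" (4x4, takes a point from camera to tool coordinates, whose origin is the TCP and whose axes are the flange's). Camera axes: x right, y down, z forward; pixel columns grow to the right and rows downward; lengths in m; the calibration is good to about 2 mm. The wrist camera is an equidistant fisheye: a pixel r from the principal point sees the ray r / f radians off the axis. A picture is of the moment at which its call begins: read the wrist's pose just before it. calibration takes no time and is no camera call.
- r.close_job(): hands the job in, once; it reports no verdict.
The state is a dict: "time": time; "joint_positions": joint angles; "joint_vel": joint speeds; "joint_torque": joint torques, N m; "ee_pos": TCP position; "eef_rot": TCP orientation; "ft_force": force on the tool from outside, world axes, zero at the start; "torque": the same for the moment, N m; "width": finger opening in m.
Only numpy, scipy, OpenCV 4.12 (cv2) and the standard library are available. Lean on these libraries where they do the work, as an engineer would, in place of code of your own. Each camera call takes 0.05 s, during which the arm holds its last target.

### The job

The wing nut is only standing on the end of the stud of the antenna foot in the vise. Push its wings round backward (counter-clockwise seen from above) until its thread drops in, never forward before that, then push it round forward until it sits down on the bracket. Then slide the vise jaw open, lift the finished foot out and set it down gently and upright in the tray, bracket and nut still in place, without disturbing the spool, the jar or the spanner.

Things in the scene. Friction and masses are not known exactly. Their poses are not given: they have to be found in the camera images.
- foot_mid (a point): Centre of the antenna foot, a grey plastic block 60 (x) x 70 (y) x 46 mm high between the vise jaws, underside 16 mm above the bench; on the stud's axis, 23 mm above the underside. z up; x points from the sliding jaw to the fixed jaw. A tongue of the jaw in a groove of its side keeps it down until the jaw opens. 0.4 to 0.7 kg with bracket and nut; the screwed-on nut can carry it.
- stud_end (a point): Tip of the foot's aluminium stud, 32 mm thick, on its axis, 77 mm above foot_mid. Right-hand two-start thread, 24 mm per turn. Turned backward, the nut drops about 10 mm into the thread within 115 degrees and then turns back no further; turned forward about 160 degrees it comes to sit on the bracket, nut_hub 47 mm above foot_mid, and within 40 more it is tight, wings roughly along the foot's y.
- bracket_hole (a point): Centre of the hole of the steel antenna bracket (plate 53 x 95 x 6 mm), lying loose on the block round the stud, 26 mm above foot_mid, kept from turning by two low ribs. The plate overhangs the block at +y, to 60 mm from the stud, and has a flange there hanging 23 mm below it.
- nut_hub (a point): Centre of the black wing nut, on its axis, half-way up the eight-sided hub (42 mm across flats, 36 mm high, with a 52 mm wide, 5 mm thick collar at its foot). Wings along its +x and -x; two flats of the hub face its +y and -y, free to be gripped. It stands on the thread's end, 69 mm above foot_mid.
- nut_wing (a point): Middle of the nut's +x wing near its end, 53 mm from the axis, level with nut_hub. The two wings are alike: 9 mm thick, reaching 65 mm from the axis and from 11 mm below to 11 mm above this point. A push of 1 to 3 N turns the nut.
- vise_jaw (a joint): Opening of the sliding vise jaw in m: 0 closed on the foot, clear of it from 0.006, up to 0.045. It slides towards the foot's -x, with about 12 N of friction, and stays where it is left. Jaws 124 mm wide, their tops 50 mm above the bench. The base plate, 16 mm thick and bolted down, reaches from 75 mm beyond the foot's centre (+x) to 190 mm before it (-x).
- jaw_handle (a point): Middle of the top bar of the bow handle on the sliding jaw: round bar 12 mm thick, 64 mm long, parallel to the jaw (foot's y), 80 mm above the bench; when closed 115 mm from the foot's centre towards its -x. Between bar and jaw is a gap of 59 mm; its floor, the jaw's carriage, is 34 mm above the bench.
- tray: Shallow blue plastic tray 180 (x) x 160 (y) x 22 mm high, walls and floor 4 mm thick, fixed to the bench; origin at the centre of its underside.
- spool: Bystander: grey plastic wire spool, 64 mm diameter, 52 mm high, standing; origin under its centre.
- jar: Bystander: amber jar with white cap, 56 mm diameter, 85 mm high; origin under its centre.
- spanner: Bystander: steel spanner 160 mm long lying along its x; origin under its middle.
- foot: The same foot as a whole (see foot_mid); origin at the centre of its underside.
Not all that is in view belongs to the job. What is shaped like the part that bears bracket_hole but green is not meant. Several things have the shape of the tray; the one meant has the colours described above.

How it is judged:
On the way, in this order (a step that is already met when the one before it is completed fails the run):
1. the nut, turned backward, has dropped into the thread (z of nut_hub in the frame of foot_mid below 0.0615 m and horizontal distance between nut_hub and foot_mid below 0.005 m), for 0.1 s.
2. the nut, turned forward, sits on the bracket (z of nut_hub in the frame of foot_mid below 0.049 m and horizontal distance between nut_hub and foot_mid below 0.005 m and value of joint vise_jaw below 0.006 m), for 0.2 s.
3. the vise jaw is open by at least 10 mm, the foot still in the vise (value of joint vise_jaw above 0.01 m and height (world z) of foot_mid below 0.05 m), for 0.1 s.
4. the foot is lifted clear of the vise (height (world z) of foot_mid above 0.075 m), for 0.1 s.
At the end, for the whole second after the job is handed in: The foot stands upright (within 0.1 rad) on the floor of the tray, wholly inside its walls, at rest and released, the bracket still on it and the nut still sitting on the bracket (within 2.5 mm), the vise jaw left open by at least 10 mm (x of foot_mid in the frame of tray between -0.065 and 0.065 m and y of foot_mid in the frame of tray between -0.055 and 0.055 m and height (world z) of foot_mid below 0.033 m and angle between foot_mid's own z axis and vertical below 0.1 rad and z of nut_hub in the frame of foot_mid below 0.0495 m and horizontal distance between nut_hub and foot_mid below 0.005 m and distance between bracket_hole and foot_mid below 0.031 m and value of joint vise_jaw above 0.01 m and velocity of joint vise_jaw below 0.01 m/s and linear speed of foot below 0.02 m/s); the robot touches nothing.
It fails at once if the nut was turned forward before its thread had dropped in (z of nut_hub in the frame of foot_mid above 0.064 m and x of nut_wing in the frame of foot_mid above 0.01 m and y of nut_wing in the frame of foot_mid below -0.027 m).
It fails at once if the foot was let fall or thrown into the tray (linear speed of foot above 0.4 m/s and height (world z) of foot_mid below 0.055 m and horizontal distance between foot_mid and tray below 0.11 m).
It fails at once if the spool was disturbed (distance of spool from where it was at the start of the episode above 0.02 m).
It fails at once if the jar was disturbed (distance of jar from where it was at the start of the episode above 0.02 m).
It fails at once if the spanner was disturbed (distance of spanner from where it was at the start of the episode above 0.025 m).
It also fails if it takes over 72 s, if anything falls off the work surface, if the arm or the gripper's body presses on something with over 40 N, if the wrist force passes 120 N, or if a joint passes its speed limit or range.

## Working session

There is one attempt and no reset: what is moved stays moved. The work goes in short steps, Python scripts to look and compute and a tool call to move; the robot and the scene stay as the last step left them, time stands still between calls to the robot, and variables do not carry over. Pictures are saved under pics/ and viewed, and the job is handed in when it is done.

Besides the shell and the picture viewer there is one more tool, called after "Emit:" by a JSON object that holds its "name" and its "arguments". send_rows: Moves the arm, as the interface text tells. Scaled input: -1 to 1 covers 0.03 m each way for a shift and 5 degrees each way for a turn. Its arguments: {"type":"object","properties":{"commands":{"type":"array"},"grip_force":{"type":"number"}},"required":["commands"]}

```bash
ls; mkdir -p pics; python3 - <<'E'
from bench import r
import cv2
s=r.read_state();print({k:(v if not hasattr(v,'round') else v) for k,v in s.items()});print(r.hold_point_z)
for n in("scene","top","wrist"):
    cv2.imwrite(f"pics/a_{n}.png",r.camera(n)); print(n,r.calibration(n))
E
```

```text
pics
{'time': 0.0, 'joint_positions': array([ 1.1934212 ,  0.33286099, -0.0646987 ,  1.46092739,  0.02160398,
        1.34992722, -0.08850127]), 'joint_vel': array([ 8.45845826e-05, -4.70735861e-04,  3.93770453e-04, -3.42799096e-03,
        1.25937445e-03,  5.89759016e-05, -6.61889067e-04]), 'joint_torque': array([ 3.90421492e-04, -6.23262763e+01,  2.45361566e-02, -3.89896345e+01,
       -6.13979925e-02,  3.96926771e-02,  1.47743403e-04]), 'ee_pos': array([ 0.21696822, -0.5857142 ,  0.2217674 ]), 'eef_rot': array([ 9.84306105e-01,  1.76468077e-01, -1.60999355e-04, -6.95244233e-04]), 'ft_force': array([ 0.51260103, -0.34413896, -0.69451098]), 'torque': array([-0.00824937, -0.06200404,  0.0457582 ]), 'width': 0.08686118763207991}
0.0187
scene {'K': array([[401.99260299,   0.        , 315.27997815],
       [  0.        , 401.99260299, 195.3175376 ],
       [  0.        ,   0.        ,   1.        ]]), 'R': array([[ 0.55593051,  0.83104907, -0.01728317],
       [ 0.62064573, -0.4288328 , -0.65643073],
       [-0.55293774,  0.35420315, -0.7541883 ]]), 't': array([-0.31498339, -0.26212202,
[... 199 characters left out ...]
587458, -0.99979502, -0.01256628],
       [-0.99565383,  0.01695981, -0.09157412],
       [ 0.09176847,  0.01105796, -0.99571897]]), 't': array([0.03080694, 0.53827812, 1.4210877 ])}
wrist {'K': array([[309.70691629,   0.        , 316.10206052],
       [  0.        , 309.70691629, 200.04277055],
       [  0.        ,   0.        ,   1.        ]]), 'mount': array([[-9.89590471e-04, -9.58443459e-01, -2.85280837e-01,
         7.73110733e-02],
       [ 9.99999500e-01, -9.90140769e-04, -1.42301994e-04,
        -1.84369581e-04],
       [-1.46079772e-04, -2.85280836e-01,  9.58443960e-01,
        -1.62264752e-01],
       [ 0.00000000e+00,  0.00000000e+00,  0.00000000e+00,
         1.00000000e+00]])}
```

View pics/a_scene.png

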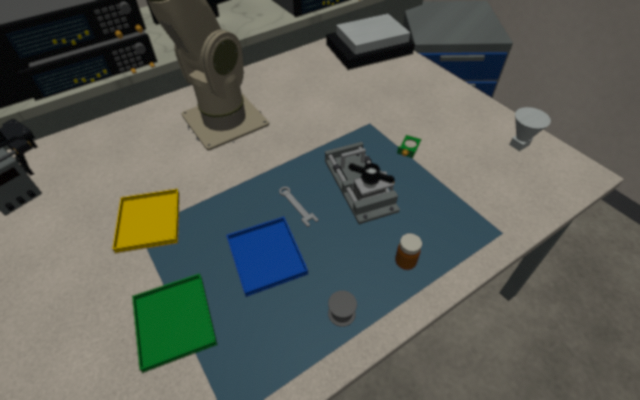

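View pics/a_top.png

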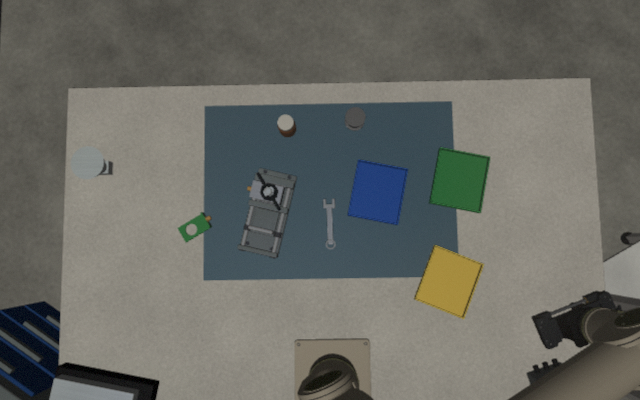

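View pics/a_wrist.png

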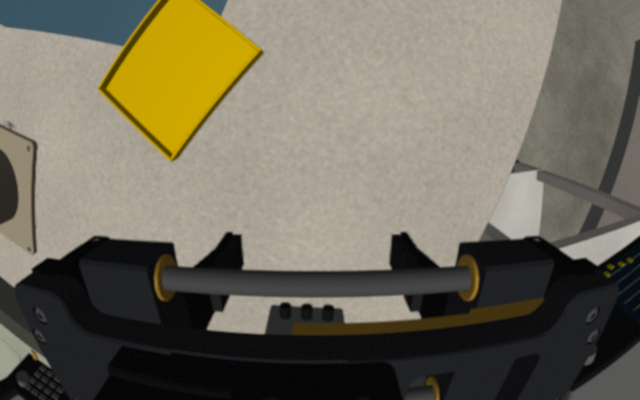

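```bash
cat > h.py <<'E'
import numpy as np,cv2
from scipy.spatial.transform import Rotation as Ro
from bench import r
def px2w(n,u,v,z):
    c=r.calibration(n);K,R,t=c["K"],c["R"],c["t"]
    d=R.T@np.linalg.inv(K)@np.array([u,v,1.]);o=-R.T@t
    return o+d*(z-o[2])/d[2]
def w2px(n,X):
    c=r.calibration(n);p=c["K"]@(c["R"]@np.array(X)+c["t"]);return p[:2]/p[2]
def wr(u,v,z,s):
    c=r.calibration("wrist");K,M=c["K"],c["mount"]
    a,b=u-K[0,2],v-K[1,2];rr=np.hypot(a,b);th=rr/K[0,0]
    d=np.array([a/rr*np.sin(th),b/rr*np.sin(th),np.cos(th)])
    R=Ro.from_quat(s["eef_rot"]).as_matrix()
    o=s["ee_pos"]+R@M[:3,3];d=R@M[:3,:3]@d
    return o+d*(z-o[2])/d[2]
def w2wr(X,s):
    c=r.calibration("wrist");K,M=c["K"],c["mount"];R=Ro.from_quat(s["eef_rot"]).as_matrix()
    p=M[:3,:3].T@(R.T@(np.array(X)-s["ee_pos"])-M[:3,3])
    th=np.arccos(p[2]/np.linalg.norm(p));q=p[:2]/np.hypot(*p[:2]);return K[:2,2]+q*th*K[0,0]
def crop(im,u0,v0,u1,v1,name,w=800,h=600):
    c=im[v0:v1,u0:u1];k=min(w/c.shape[1],h/c.shape[0]);c=cv2.resize(c,None,fx=k,fy=k,interpolation=cv2.INTER_CUBIC)
    cv2.imwrite("pics/"+name+".png",c);print(name,"scale",k)
E
python3 - <<'E'
from h import *
t=cv2.imread("pics/a_top.png")
crop(t,230,155,310,265,"top_vise",600,600);crop(t,310,150,420,260,"top_tray",600,600)
crop(cv2.imread("pics/a_scene.png"),310,130,430,230,"sc_vise",720,600)
E
```

```text
top_vise scale 5.454545454545454
top_tray scale 5.454545454545454
sc_vise scale 6.0
```

View pics/top_vise.png

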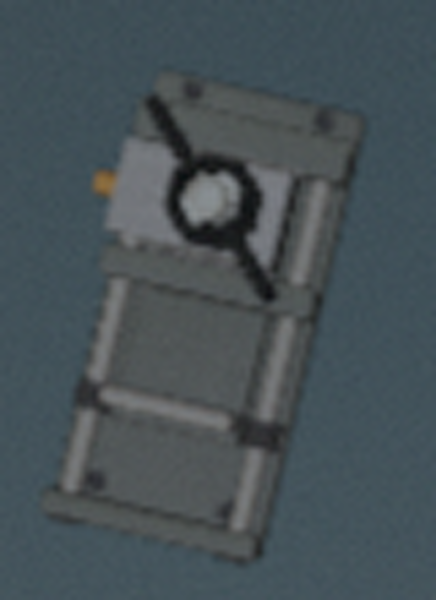

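View pics/sc_vise.png

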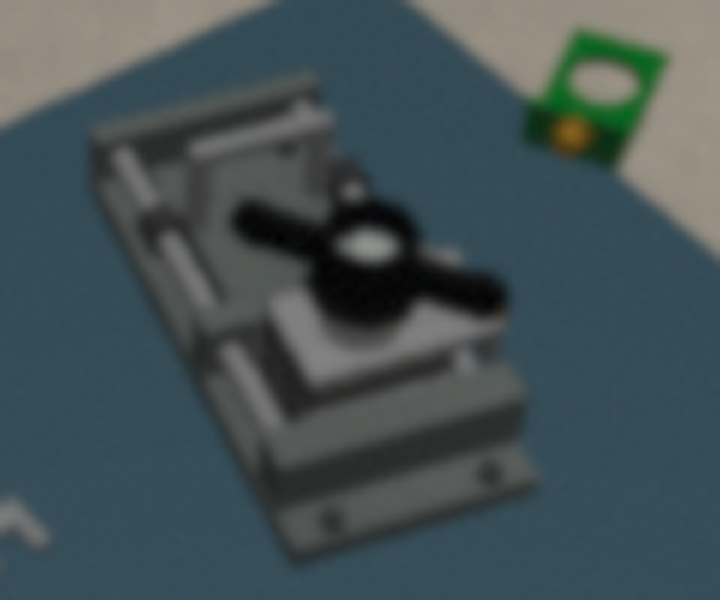

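View pics/top_tray.png

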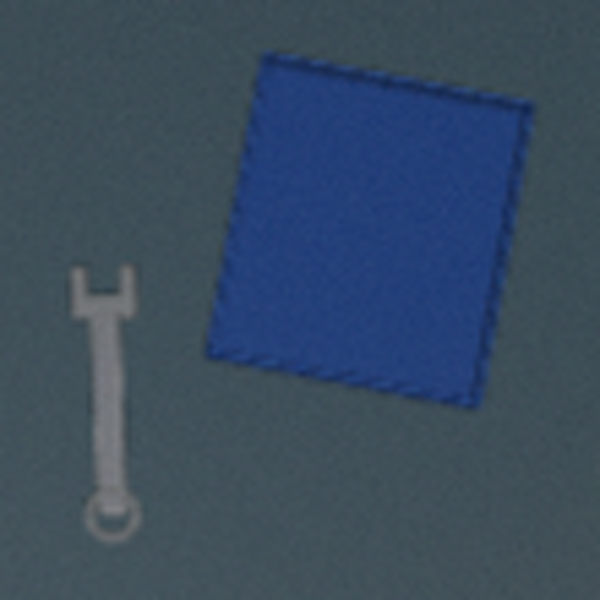

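```bash
python3 - <<'E'
from h import *
k=6/1.1
def p(u,v,z,o=(230,155)): return px2w("top",o[0]+u/k,o[1]+v/k,z)
P=lambda *a,**b: print(np.round(p(*a,**b),4))
hub=p(215,200,.126);w1=p(153,100,.108);w2=p(270,295,.108)
print("hub",hub,"w",w1,w2,"mid",(w1+w2)/2,"len",np.linalg.norm(w1-w2),np.degrees(np.arctan2(*(w1-w2)[1::-1])))
ca,cb,cc,cd=p(160,72,.016),p(365,115,.016),p(258,562,.016),p(45,515,.018)
for a,b in((ca,cb),(cb,cc),(cd,cc),(ca,cd)): d=a-b;print(a.round(4),np.linalg.norm(d),np.degrees(np.arctan2(d[1],d[0])))
h1,h2=p(103,393,.08),p(228,425,.08)
print("handle",(h1+h2)/2,np.linalg.norm(h1-h2),np.degrees(np.arctan2(*(h1-h2)[1::-1])))
sc=lambda u,v,z: px2w("scene",310+u/6,130+v/6,z)
print("scene hub",sc(368,245,.120),"wings",sc(240,218,.108),sc(498,295,.108))
T=[p(u,v,.022,o=(310,150)) for u,v in((262,52),(535,103),(480,410),(207,355))]
c=np.mean(T,0);print("tray",c)
for i in range(4): d=T[i]-T[(i+1)%4];print(np.linalg.norm(d),np.degrees(np.arctan2(d[1],d[0])))
print("jar",px2w("top",287,121,.085),"spool",px2w("top",356,117,.052),"spanner",px2w("top",329,205,0),px2w("top",331,244,0))
E
```

```text
hub [0.5617189  0.17325938 0.126     ] w [0.61904404 0.20892479 0.108     ] [0.51178174 0.14611209 0.108     ] mid [0.56541289 0.17751844 0.108     ] len 0.12430059156005942 30.353197202105928
[0.6498 0.2186 0.016 ] 0.12188841755468685 77.05487049021426
[0.6225 0.0998 0.016 ] 0.2638904303583814 -13.997400082377176
[0.3951 0.2849 0.018 ] 0.12463507441740737 76.74075704622754
[0.6498 0.2186 0.016 ] 0.263279324234524 -14.593895607550074
handle [0.45228921 0.20683455 0.08      ] 0.07103560784644018 74.79534435944797
scene hub [0.56873244 0.17777164 0.12      ] wings [0.51427653 0.1497339  0.108     ] [0.6159714  0.21317267 0.108     ]
tray [ 0.5668547  -0.15384893  0.022     ]
0.15965167463046673 78.22510625567175
0.17991523103649423 -11.882710146102069
0.15834800406660804 -102.38011183753135
0.1782449668679088 168.53817791786864
jar [0.78186561 0.12364079 0.085     ] spool [ 0.79941344 -0.08850778  0.052     ] spanner [5.3054232e-01 3.1286489e-06 0.0000000e+00] [ 0.40727453 -0.00416225  0.        ]
```

Emit:
{"name": "send_rows", "arguments": {"commands": [[0.4,0.9,0,0,0,1,-1],[0.4,0.9,0,0,0,1,-1],[0.4,0.9,0,0,0,1,-1],[0.4,0.9,0,0,0,1,-1],[0.4,0.9,0,0,0,1,-1],[0.4,0.9,0,0,0,1,-1],[0.4,0.9,0,0,0,1,-1],[0.4,0.9,0,0,0,1,-1],[0.4,0.9,0,0,0,1,-1],[0.4,0.9,0,0,0,1,-1]]}}

```text
time: 0.98
ee_pos: [0.3337, -0.3075, 0.2175]
eef_rot: [0.81, 0.587, -0.003, -0.002]
ft_force: [-0.5, -0.8, -0.8]
width: 0.087
```

```bash
cat >> h.py <<'E'
def st():
    s=r.read_state();R=Ro.from_quat(s["eef_rot"]).as_matrix()
    print("t",round(s["time"],2),"p",s["ee_pos"].round(4),"yawY",round(np.degrees(np.arctan2(R[1,1],R[0,1])),1),"zax",R[:,2].round(3),"q",s["joint_positions"].round(2),"F",s["ft_force"].round(1),"T",s["torque"].round(2),"w",round(s["width"],4))
    return s
E
python3 -c "
from h import *
st()"
```

```text
t 0.98 p [ 0.3337 -0.3075  0.2175] yawY -18.1 zax [-0.007 -0.001 -1.   ] q [ 0.99 -0.02 -0.34  1.88 -0.    1.29  0.33] F [-0.5 -0.8 -0.8] T [-0.01 -0.12  0.01] w 0.087
```

Emit:
{"name": "send_rows", "arguments": {"commands": [[0.48,1,0.1,0,0,0,-1],[0.48,1,0.1,0,0,0,-1],[0.48,1,0.1,0,0,0,-1],[0.48,1,0.1,0,0,0,-1],[0.48,1,0.1,0,0,0,-1],[0.48,1,0.1,0,0,0,-1],[0.48,1,0.1,0,0,0,-1],[0.48,1,0.1,0,0,0,-1],[0.48,1,0.1,0,0,0,-1],[0.48,1,0.1,0,0,0,-1]]}}

```text
time: 1.82
ee_pos: [0.4792, 0.0084, 0.2481]
eef_rot: [0.808, 0.589, -0.005, -0.001]
ft_force: [-0.3, -0.3, -0.2]
width: 0.0872
```

Emit:
{"name": "send_rows", "arguments": {"commands": [[0.48,1,0,0,0,0,-1],[0.48,1,0,0,0,0,-1],[0.48,1,0,0,0,0,-1],[0.48,1,0,0,0,0,-1],[0.48,0.8,0,0,0,0,-1],[0,0,0,0,0,0,-1]]}}

```text
time: 2.32
ee_pos: [0.5538, 0.166, 0.248]
eef_rot: [0.808, 0.59, -0.003, -0.002]
ft_force: [-0.0, 0.7, -0.7]
width: 0.0869
```

```bash
python3 -c "
from h import *
s=st();im=r.camera('wrist');cv2.imwrite('pics/w1.png',im)
print(w2wr([.565,.177,.108],s))"
```

```text
t 2.32 p [0.5538 0.166  0.248 ] yawY -17.7 zax [-0.007 -0.002 -1.   ] q [ 0.31  0.33 -0.85  1.51  0.25  1.42 -0.86] F [-0.   0.7 -0.7] T [ 0.06 -0.07  0.05] w 0.0869
[325.37486705 174.5782958 ]
```

View pics/w1.png

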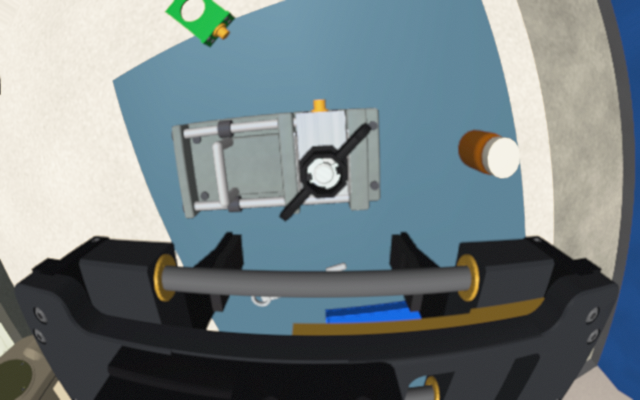

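```bash
python3 -c "
from h import *
crop(cv2.imread('pics/w1.png'),165,90,395,225,'w1c',800,600)"
```

```text
w1c scale 3.4782608695652173
```

View pics/w1c.png

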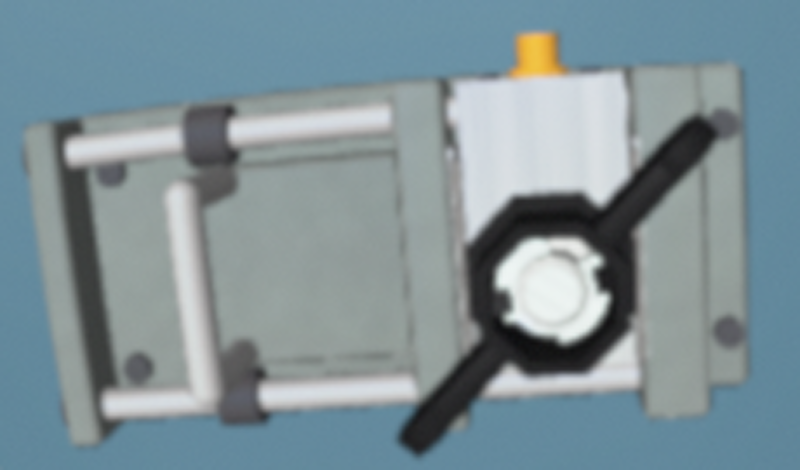

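```bash
python3 - <<'E'
from h import *
s=r.read_state();s=dict(s)
k=800/230
p=lambda u,v,z:wr(165+u/k,90+v/k,z,s)
print("stud",p(553,285,.116),"hub",p(553,283,.126))
a,b=p(708,128,.119),p(412,442,.119);print("wings",a,b,(a+b)/2,np.linalg.norm(a-b),np.degrees(np.arctan2(*(a-b)[1::-1])))
h1,h2=p(180,190,.08),p(205,393,.08);print("handle",(h1+h2)/2,np.degrees(np.arctan2(*(h1-h2)[1::-1])))
a,b=p(30,130,.05),p(742,68,.016)
c,d=p(735,65,.016),p(745,380,.016);print("edge",(c+d)/2,np.linalg.norm(c-d),np.degrees(np.arctan2(*(c-d)[1::-1])))
E
```

```text
stud [0.56415038 0.17972231 0.116     ] hub [0.56477106 0.18226061 0.126     ]
wings [0.61740579 0.20933516 0.119     ] [0.51182669 0.14878946 0.119     ] [0.56461624 0.17906231 0.119     ] 0.1217075494525945 29.832674797084778
handle [0.45087011 0.20628881 0.08      ] 75.256412369463
edge [0.63358788 0.1600857  0.016     ] 0.12006067783332948 76.27152000718785
```

Emit:
{"name": "send_rows", "arguments": {"commands": [[0.34,0.43,0,0,0,0,-1],[0,0,-0.8,0,0,0,-1],[0,0,-0.8,0,0,0,-1],[0,0,-0.8,0,0,0,-1],[0,0,-0.8,0,0,0,-1],[0,0,0,0,0,0,-1]]}}

```text
time: 2.87
ee_pos: [0.5636, 0.1733, 0.1489]
eef_rot: [0.809, 0.588, -0.004, -0.0]
ft_force: [-0.2, -0.7, -0.5]
width: 0.0869
```

```bash
python3 -c "
from h import *
s=st();im=r.camera('wrist');cv2.imwrite('pics/w2.png',im)"
```

```text
t 2.87 p [0.5636 0.1733 0.1489] yawY -17.9 zax [-0.007 -0.005 -1.   ] q [ 0.27  0.43 -0.82  1.61  0.33  1.25 -0.92] F [-0.2 -0.7 -0.5] T [-0.07 -0.03  0.01] w 0.0869
```

View pics/w2.png

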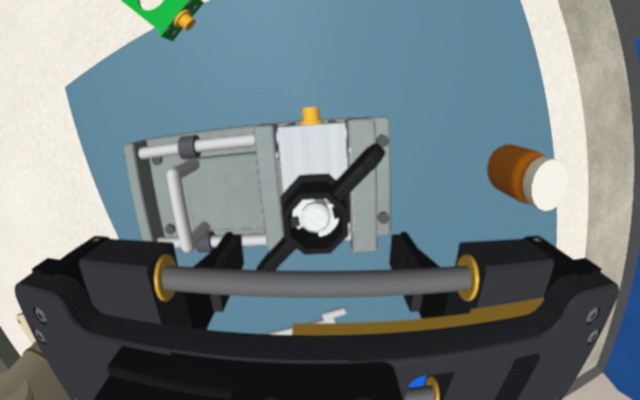

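```bash
python3 -c "
from h import *
s=r.read_state();print(wr(316,216,.116,s),w2wr([.564,.179,.116],s))"
```

```text
[0.56572337 0.18117298 0.116     ] [314.57354701 219.59652279]
```

Emit:
{"name": "send_rows", "arguments": {"commands": [[0.05,0.2,0,0,0,0,-1],[0,0.05,0,0,0,0,-1],[0,0,-0.75,0,0,0,-1],[0,0,-0.75,0,0,0,-1],[0,0,-0.6,0,0,0,-1],[0,0,0,0,0,0,-1]]}}

```text
time: 3.42
ee_pos: [0.5715, 0.1827, 0.0975]
eef_rot: [0.809, 0.587, 0.004, 0.003]
ft_force: [-0.4, -0.6, -0.5]
width: 0.0871
```

```bash
python3 -c "
from h import *
s=st();im=r.camera('wrist');cv2.imwrite('pics/w3.png',im)"
```

```text
t 3.42 p [0.5715 0.1827 0.0975] yawY -18.1 zax [ 0.01  -0.001 -1.   ] q [ 0.23  0.49 -0.79  1.65  0.38  1.15 -0.97] F [-0.4 -0.6 -0.5] T [-0.04 -0.02  0.03] w 0.0871
```

View pics/w3.png

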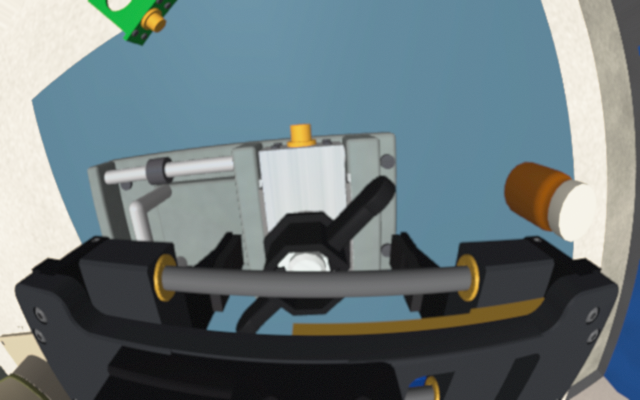

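Emit:
{"name": "send_rows", "arguments": {"commands": [[-0.2,-0.09,-0.25,0,0.1,0,-1],[0,0,-0.2,0,0,0,-1],[0,0,0,0,0,0,-1]]}}

```text
time: 3.72
ee_pos: [0.5681, 0.1815, 0.0899]
eef_rot: [0.809, 0.587, 0.003, 0.002]
ft_force: [0.6, -0.8, 1.0]
width: 0.087
```

```bash
python3 -c "
from h import *
s=st()"
```

```text
t 3.72 p [0.5681 0.1815 0.0899] yawY -18.1 zax [ 0.008  0.001 -1.   ] q [ 0.24  0.49 -0.79  1.67  0.38  1.14 -0.97] F [ 0.6 -0.8  1. ] T [-0.08 -0.02 -0.01] w 0.087
```

Emit:
{"name": "send_rows", "arguments": {"commands": [[-0.15,-0.06,-0.25,0,0.1,0,-1],[-0.05,0,-0.1,0,0,0,-1],[0,0,0,0,0,1,-1],[0,0,0,0,0,1,-1],[0,0,0,0,0,1,-1],[0,0,0,0,0,1,-1]]}}

```text
time: 4.22
ee_pos: [0.5619, 0.1795, 0.08]
eef_rot: [0.691, 0.722, 0.0, -0.0]
ft_force: [-0.6, -0.5, 0.6]
width: 0.087
```

```bash
python3 -c "
from h import *
s=st()"
```

```text
t 4.22 p [0.5619 0.1795 0.08  ] yawY 2.5 zax [ 0.     0.001 -1.   ] q [ 0.29  0.52 -0.86  1.68  0.43  1.14 -0.65] F [-0.6 -0.5  0.6] T [-0.02 -0.06 -0.01] w 0.087
```

Emit:
{"name": "send_rows", "arguments": {"commands": [[0.12,0,0.1,0,0,1,-1],[0,0,0,0,0,1,-1],[0,0,0,0,0,1,-1],[0,0,0,0,0,1,-1],[0,0,0,0,0,1,-1],[0,0,0,0,0,1,-1]]}}

```text
time: 4.72
ee_pos: [0.5652, 0.1794, 0.0831]
eef_rot: [0.469, 0.883, 0.0, -0.0]
ft_force: [-0.0, 0.4, -0.3]
width: 0.0868
```

```bash
python3 -c "
from h import *
s=st();im=r.camera('wrist');cv2.imwrite('pics/w4.png',im);crop(r.camera('scene'),310,130,430,230,'s4',600,400)"
```

```text
t 4.72 p [0.5652 0.1794 0.0831] yawY 34.0 zax [ 0.     0.001 -1.   ] q [ 0.36  0.57 -0.96  1.67  0.5   1.17 -0.14] F [-0.   0.4 -0.3] T [ 0.04 -0.15  0.06] w 0.0868
s4 scale 4.0
```

View pics/w4.png

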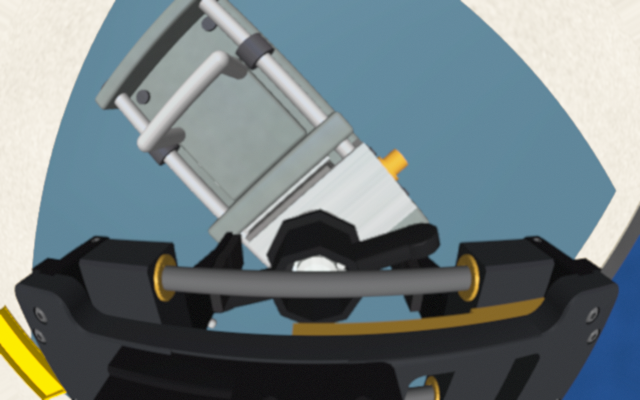

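View pics/s4.png

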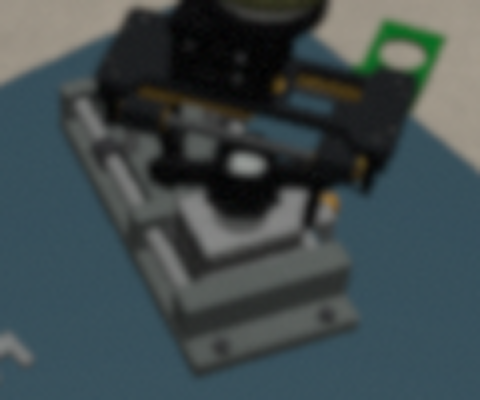

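Emit:
{"name": "send_rows", "arguments": {"commands": [[0,0,0,0,0,1,-1],[0,0,0,0,0,1,-1],[0,0,0,0,0,1,-1],[0,0,0,0,0,1,-1],[0,0,0,0,0,1,-1],[0,0,0,0,0,1,-1]]}}

```text
time: 5.32
ee_pos: [0.5649, 0.1791, 0.0831]
eef_rot: [0.227, 0.974, 0.0, -0.0]
ft_force: [-1.2, -0.1, -0.0]
width: 0.0868
```

```bash
python3 -c "
from h import *
s=st();im=r.camera('wrist');cv2.imwrite('pics/w5.png',im);crop(r.camera('scene'),310,130,430,230,'s5',600,400)"
```

```text
t 5.32 p [0.5649 0.1791 0.0831] yawY 63.7 zax [-0.     0.001 -1.   ] q [ 0.42  0.62 -1.06  1.67  0.57  1.2   0.33] F [-1.2 -0.1 -0. ] T [ 0.06 -0.11 -0.04] w 0.0868
s5 scale 4.0
```

View pics/w5.png

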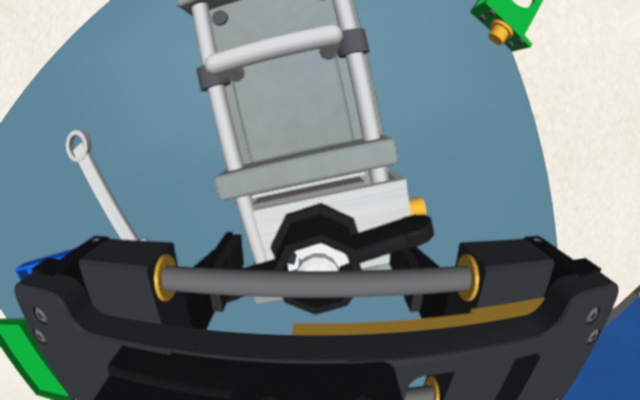

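View pics/s5.png

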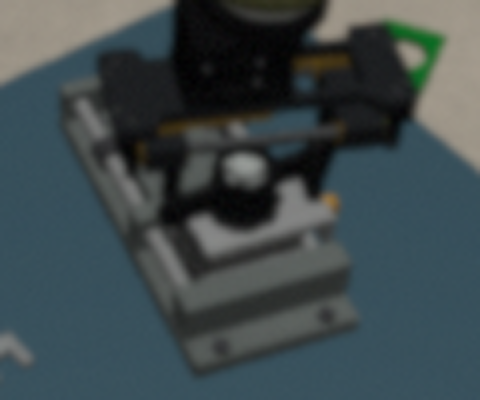

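Emit:
{"name": "send_rows", "arguments": {"commands": [[0,0,0,0,0,0.8,-1],[0,0,0,0,0,0.8,-1],[0,0,0,0,0,0.8,-1]]}}

```text
time: 5.67
ee_pos: [0.5651, 0.179, 0.0831]
eef_rot: [0.132, 0.991, 0.0, -0.0]
ft_force: [0.1, -0.6, 1.0]
width: 0.0873
```

```bash
python3 -c "
from h import *
s=st();im=r.camera('wrist');cv2.imwrite('pics/w6.png',im);crop(r.camera('scene'),310,130,430,230,'s6',600,400)"
```

```text
t 5.67 p [0.5651 0.179  0.0831] yawY 74.9 zax [-0.     0.001 -1.   ] q [ 0.44  0.64 -1.1   1.67  0.6   1.22  0.51] F [ 0.1 -0.6  1. ] T [ 0.06 -0.22 -0.04] w 0.0873
s6 scale 4.0
```

View pics/w6.png

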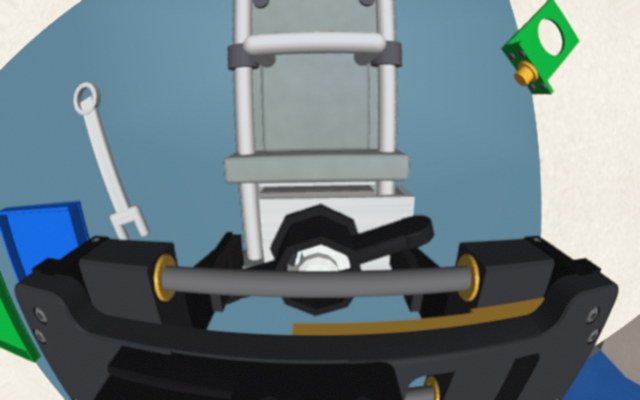

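View pics/s6.png

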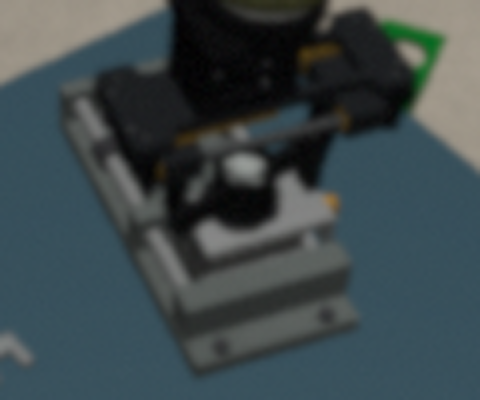

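```bash
python3 - <<'E'
from h import *
s=st()
for z in(.126,.121,.116,.106):print(z,w2wr([.565,.179,z],s), [w2px("scene",[.565,.179,z])])
a=np.radians(91)
for z in(.119,.114,.109):
  print([w2wr([.565+.065*np.cos(a),.179+.065*np.sin(a),z],s) for a in np.radians([88,92,96])])
im=r.camera('scene');crop(im,345,150,395,190,'s6b',700,560)
crop(cv2.imread('pics/w6.png'),200,190,450,330,'w6b',800,600)
crop(cv2.imread('pics/w4.png'),200,190,450,330,'w4b',800,600)
E
```

```text
t 5.77 p [0.565 0.179 0.083] yawY 74.9 zax [-0.001  0.001 -1.   ] q [ 0.44  0.64 -1.1   1.67  0.6   1.22  0.51] F [ 0.2  0.5 -0.1] T [ 0.09 -0.14 -0.01] w 0.0869
0.126 [317.09889651 291.9055731 ] [array([370.9985881 , 168.19256865])]
0.121 [317.07023403 286.11186146] [array([370.83234717, 169.54022571])]
0.116 [317.04305557 280.64168485] [array([370.66729048, 170.87828247])]
0.106 [316.99277446 270.58086002] [array([370.3406796 , 173.52600255])]
[array([447.87238868, 252.85392817]), array([447.07290153, 244.73686538]), array([445.59449158, 236.59455982])]
[array([444.1687902 , 248.53394903]), array([443.31375734, 240.58383622]), array([441.79849623, 232.61780218])]
[array([440.64184363, 244.44101841]), array([439.73960225, 236.65528348]), array([438.19523062, 228.86208039])]
s6b scale 14.0
w6b scale 3.2
w4b scale 3.2
```

View pics/s6b.png

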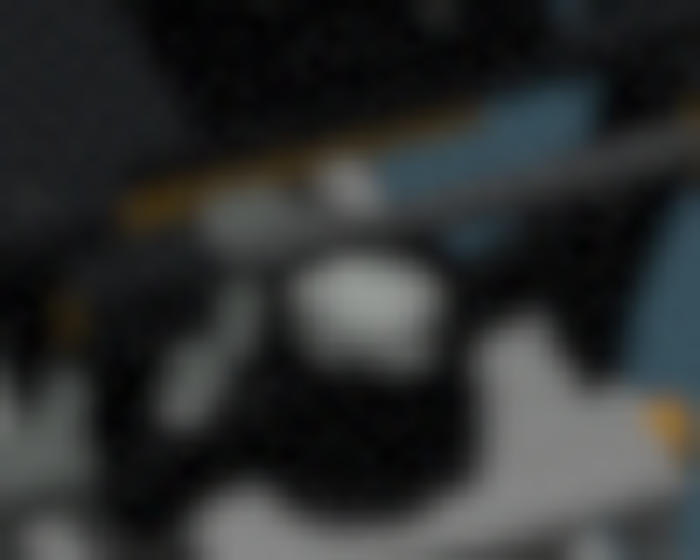

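View pics/w6b.png

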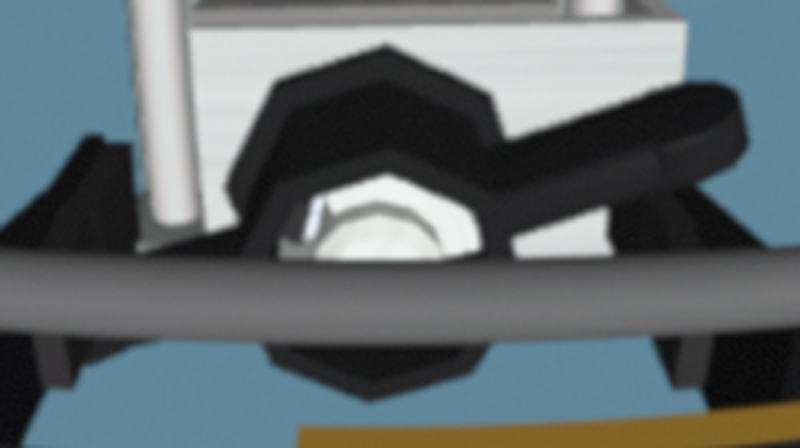

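View pics/w4b.png

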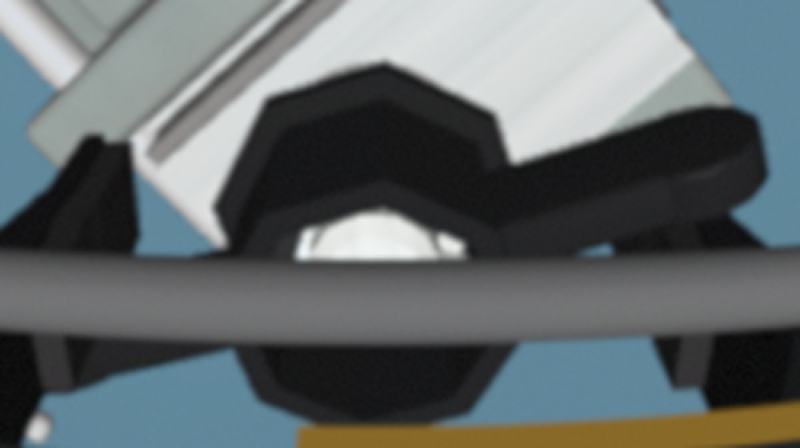

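```bash
python3 - <<'E'
from h import *
# collar top-most corner px in w4,w5,w6 ; nut-relative: at tool +x dir-ish; compare predicted for hub z options
for name,yaw,p in(("w4",34.0,[.5652,.1794,.0831]),("w5",63.7,[.5649,.1791,.0831]),("w6",74.9,[.5651,.179,.0831])):
    y=np.radians(yaw);R=np.array([[-np.sin(y),np.cos(y),0],[np.cos(y),np.sin(y),0],[0,0,-1]]).T
    R=np.c_[[np.cos(y+np.pi/2),np.sin(y+np.pi/2),0],[np.cos(y),np.sin(y),0],[0,0,-1]]
    s={"eef_rot":Ro.from_matrix(R).as_quat(),"ee_pos":np.array(p)}
    for hz in(.069,.059,.054):
        h=.039+hz
        # tip of right wing top edge at wing angle = yaw+16
        a=y+np.radians(16);c=np.array([.565,.1795,0])
        print(name,hz,"collar",w2wr(c+[.028*R[0,0],.028*R[1,0],h-.013],s).round(1),"hubtopcorner",w2wr(c+[.0227*R[0,0],.0227*R[1,0],h+.018],s).round(1),"wingtip",w2wr(c+[.065*np.cos(a),.065*np.sin(a),h+.011],s).round(1))
crop(cv2.imread('pics/w5.png'),200,190,450,330,'w5b',800,600)
E
```

```text
w4 0.069 collar [316.8 211.6] hubtopcorner [316.9 246.7] wingtip [447.2 246.7]
w4 0.059 collar [316.8 205.7] hubtopcorner [316.8 237.4] wingtip [439.9 238.5]
w4 0.054 collar [316.7 203. ] hubtopcorner [316.8 233.2] wingtip [436.5 234.7]
w5 0.069 collar [317.8 211.8] hubtopcorner [318.1 246.9] wingtip [448.1 246.8]
w5 0.059 collar [317.7 205.9] hubtopcorner [318.  237.6] wingtip [440.8 238.6]
w5 0.054 collar [317.7 203.2] hubtopcorner [317.9 233.4] wingtip [437.4 234.9]
w6 0.069 collar [317.9 211.5] hubtopcorner [318.2 246.6] wingtip [448.2 246.5]
w6 0.059 collar [317.8 205.7] hubtopcorner [318.1 237.3] wingtip [440.9 238.4]
w6 0.054 collar [317.8 203. ] hubtopcorner [318.  233.1] wingtip [437.5 234.6]
w5b scale 3.2
```

View pics/w5b.png

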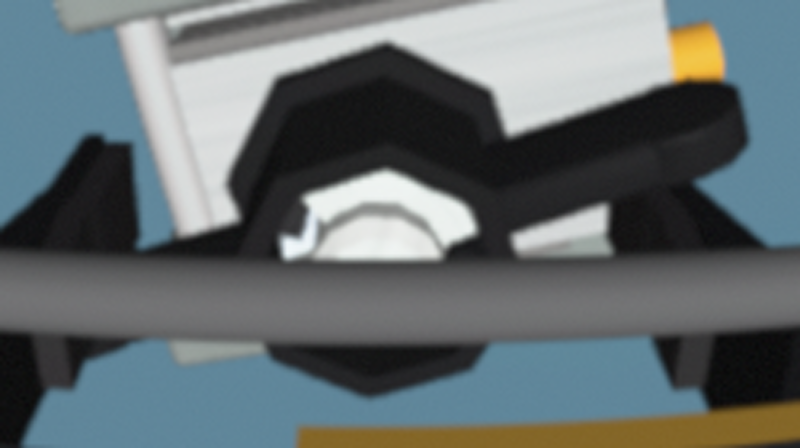

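Emit:
{"name": "send_rows", "arguments": {"commands": [[0,0,0,0,0,-0.8,-1],[0,0,0.8,0,0,0,-1],[0,0,0.8,0,0,0,-1],[0,0,0.2,0,0,1,-1],[0,0,0,0,0,1,-1],[0,0,0,0,0,1,-1],[0,0,0,0,0,1,-1],[0,0,0,0,0,1,-1],[0,0,0,0,0,1,-1],[0,0,0,0,0,1,-1]]}}

```text
time: 6.65
ee_pos: [0.5637, 0.1799, 0.14]
eef_rot: [-0.12, 0.993, -0.001, -0.0]
ft_force: [0.0, -0.1, -0.0]
width: 0.0868
```

Emit:
{"name": "send_rows", "arguments": {"commands": [[0,0,0,0,0,1,-1],[0,0,0,0,0,1,-1],[0,0,0,0,0,1,-1],[0,0,0,0,0,0,-1]]}}

```text
time: 6.98
ee_pos: [0.5633, 0.1801, 0.1397]
eef_rot: [-0.246, 0.969, -0.001, -0.0]
ft_force: [1.1, -0.7, -0.2]
width: 0.0871
```

```bash
python3 -c "
from h import *
s=st();im=r.camera('wrist');cv2.imwrite('pics/w7.png',im)"
```

```text
t 6.98 p [0.5633 0.1801 0.1397] yawY 118.5 zax [-0.    -0.002 -1.   ] q [ 0.53  0.68 -1.29  1.61  0.66  1.36  1.23] F [ 1.1 -0.7 -0.2] T [ 0.17 -0.17  0.02] w 0.0871
```

View pics/w7.png

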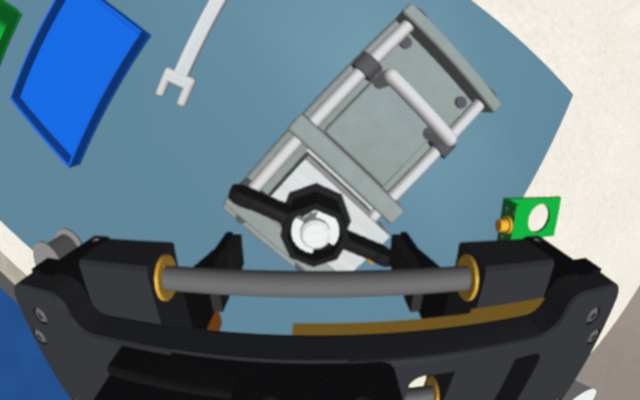

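Emit:
{"name": "send_rows", "arguments": {"commands": [[0.05,0,-0.6,0,0,0.4,-1],[0,0,-0.6,0,0,0,-1],[0,0,-0.6,0,0,0,-1],[0,0,-0.1,0,0,0,-1]]}}

```text
time: 7.37
ee_pos: [0.5654, 0.1805, 0.0808]
eef_rot: [-0.252, 0.968, -0.001, 0.001]
ft_force: [-0.7, -0.2, -0.6]
width: 0.0872
```

```bash
python3 -c "
from h import *
s=st();im=r.camera('wrist');cv2.imwrite('pics/w8.png',im)"
```

```text
t 7.37 p [0.5654 0.1805 0.0808] yawY 119.2 zax [ 0.003 -0.002 -1.   ] q [ 0.5   0.74 -1.23  1.66  0.73  1.27  1.2 ] F [-0.7 -0.2 -0.6] T [ 0.14 -0.07  0.05] w 0.0872
```

View pics/w8.png

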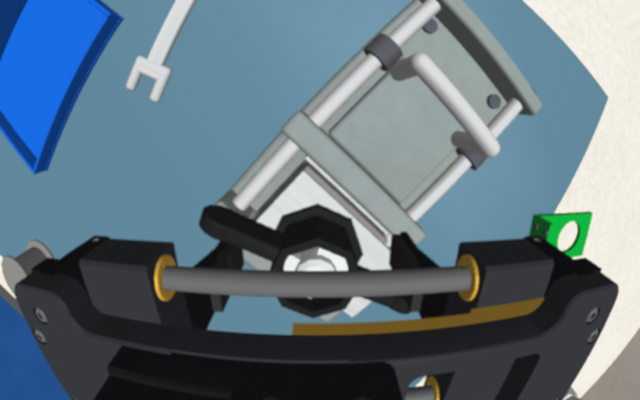

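Good; fingers lie on the forward side of the wings. Turn clockwise.

Emit:
{"name": "send_rows", "arguments": {"commands": [[0,0,0,0,0,-1,-1],[0,0,0,0,0,-1,-1],[0,0,0,0,0,-1,-1],[0,0,0,0,0,-1,-1],[0,0,0,0,0,-1,-1],[0,0,0,0,0,-1,-1],[0,0,0,0,0,-1,-1],[0,0,0,0,0,-1,-1],[0,0,0,0,0,-1,-1],[0,0,0,0,0,-1,-1]]}}

```text
time: 8.25
ee_pos: [0.5673, 0.1838, 0.0891]
eef_rot: [0.211, 0.977, 0.0, 0.003]
ft_force: [-0.5, 0.2, -0.2]
width: 0.087
```

```bash
python3 -c "
from h import *
s=st();im=r.camera('wrist');cv2.imwrite('pics/w9.png',im)"
```

```text
t 8.25 p [0.5673 0.1838 0.0891] yawY 65.6 zax [ 0.007 -0.    -1.   ] q [ 0.41  0.62 -1.07  1.66  0.58  1.21  0.36] F [-0.5  0.2 -0.2] T [ 0.11 -0.16 -0.06] w 0.087
```

View pics/w9.png

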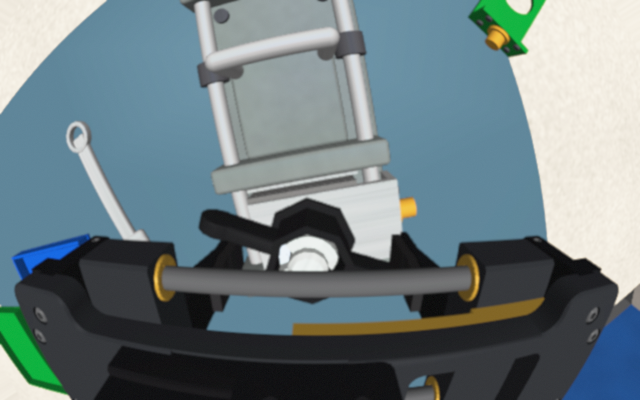

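Emit:
{"name": "send_rows", "arguments": {"commands": [[-0.09,-0.13,-0.3,0,0.1,-0.6,-1],[0,0,-0.03,0,0,-1,-1],[0,0,-0.03,0,0,-1,-1],[0,0,-0.03,0,0,-1,-1],[0,0,-0.03,0,0,-1,-1],[0,0,-0.03,0,0,-1,-1],[0,0,-0.03,0,0,-1,-1]]}}

```text
time: 8.88
ee_pos: [0.5663, 0.1822, 0.0801]
eef_rot: [0.492, 0.87, 0.001, 0.002]
ft_force: [0.0, 0.3, -0.3]
width: 0.0871
```

```bash
python3 -c "
from h import *
s=st()"
```

```text
t 8.88 p [0.5663 0.1822 0.0801] yawY 31.0 zax [ 0.004  0.    -1.   ] q [ 0.34  0.57 -0.95  1.67  0.5   1.16 -0.2 ] F [ 0.   0.3 -0.3] T [ 0.01 -0.06  0.01] w 0.0871
```

Emit:
{"name": "send_rows", "arguments": {"commands": [[-0.04,-0.08,-0.04,0,0.05,-1,-1],[0,0,-0.02,0,0,-1,-1],[0,0,-0.02,0,0,-1,-1],[0,0,-0.02,0,0,-1,-1],[0,0,-0.02,0,0,-1,-1],[0,0,-0.02,0,0,-1,-1],[0,0,-0.02,0,0,-1,-1],[0,0,-0.02,0,0,-1,-1]]}}

```text
time: 9.55
ee_pos: [0.5663, 0.1828, 0.0804]
eef_rot: [0.77, 0.638, 0.003, 0.001]
ft_force: [-0.2, -0.1, -0.5]
width: 0.0872
```

```bash
python3 -c "
from h import *
s=st();im=r.camera('wrist');cv2.imwrite('pics/w10.png',im)"
```

```text
t 9.55 p [0.5663 0.1828 0.0804] yawY -10.7 zax [ 0.006  0.001 -1.   ] q [ 0.25  0.51 -0.81  1.68  0.41  1.12 -0.86] F [-0.2 -0.1 -0.5] T [-0.04 -0.03  0.03] w 0.0872
```

View pics/w10.png

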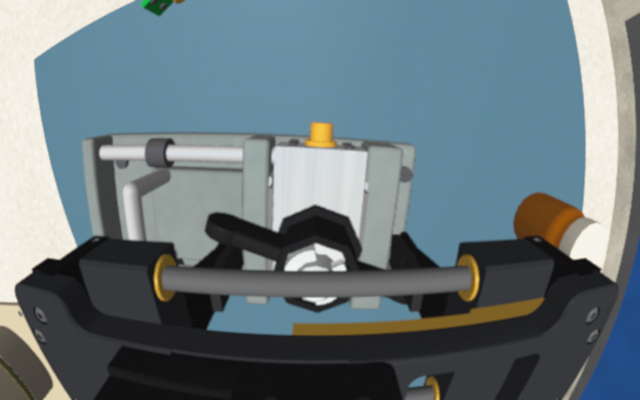

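Emit:
{"name": "send_rows", "arguments": {"commands": [[-0.04,-0.12,-0.15,0,0.1,-0.8,-1],[0,0,-0.03,0,0,-1,-1],[0,0,-0.03,0,0,-1,-1],[0,0,-0.03,0,0,-1,-1],[0,0,-0.03,0,0,-1,-1],[0,0,-0.03,0,0,-1,-1],[0,0,-0.03,0,0,-1,-1]]}}

```text
time: 10.18
ee_pos: [0.5659, 0.1819, 0.0745]
eef_rot: [0.925, 0.381, 0.002, -0.001]
ft_force: [0.8, -0.9, 0.2]
width: 0.0867
```

```bash
python3 -c "
from h import *
s=st();im=r.camera('wrist');cv2.imwrite('pics/w11.png',im)"
```

```text
t 10.18 p [0.5659 0.1819 0.0745] yawY -45.3 zax [ 0.002  0.004 -1.   ] q [ 0.17  0.48 -0.69  1.68  0.34  1.1  -1.42] F [ 0.8 -0.9  0.2] T [ 0.   -0.05  0.02] w 0.0867
```

View pics/w11.png

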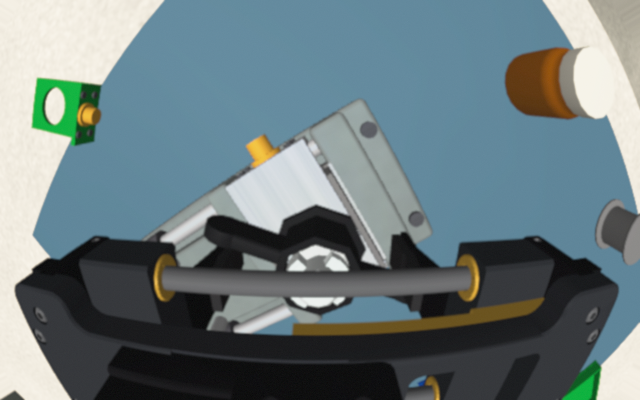

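Emit:
{"name": "send_rows", "arguments": {"commands": [[0,-0.06,0.08,0,0,-0.8,-1],[0,0,0,0,0,-0.8,-1],[0,0,0,0,0,-0.8,-1],[0,0,0,0,0,-0.8,-1]]}}

```text
time: 10.57
ee_pos: [0.5659, 0.1815, 0.0786]
eef_rot: [0.968, 0.249, 0.003, -0.001]
ft_force: [0.3, -0.4, 0.5]
width: 0.087
```

```bash
python3 -c "
from h import *
s=st()"
```

```text
t 10.57 p [0.5659 0.1815 0.0786] yawY -61.1 zax [ 0.004  0.004 -1.   ] q [ 0.13  0.46 -0.65  1.68  0.3   1.09 -1.67] F [ 0.3 -0.4  0.5] T [ 0.    0.05 -0.01] w 0.087
```

Emit:
{"name": "send_rows", "arguments": {"commands": [[0,-0.04,-0.03,0,0,-0.8,-1],[0,0,0,0,0,-0.8,-1],[0,0,0,0,0,-0.8,-1]]}}

```text
time: 10.82
ee_pos: [0.5659, 0.1812, 0.079]
eef_rot: [0.989, 0.149, 0.003, -0.001]
ft_force: [0.1, 0.3, -0.0]
width: 0.0871
```

```bash
python3 -c "
from h import *
s=st();im=r.camera('wrist');cv2.imwrite('pics/w12.png',im)
crop(r.camera('scene'),345,140,400,195,'s12',600,600)"
```

```text
t 10.82 p [0.5659 0.1812 0.079 ] yawY -72.8 zax [ 0.006  0.004 -1.   ] q [ 0.1   0.45 -0.61  1.69  0.28  1.09 -1.86] F [ 0.1  0.3 -0. ] T [ 0.08  0.04 -0.03] w 0.0871
s12 scale 10.909090909090908
```

View pics/w12.png

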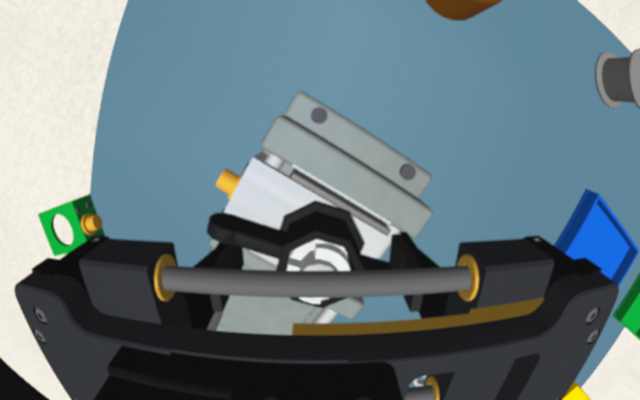

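View pics/s12.png

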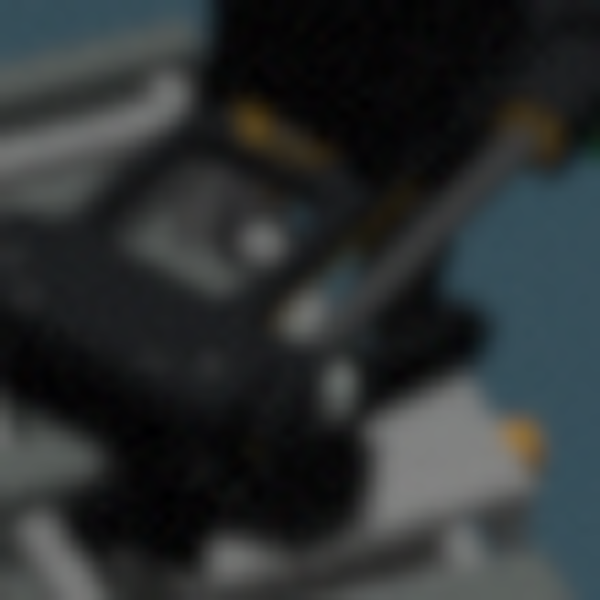

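Emit:
{"name": "send_rows", "arguments": {"commands": [[0,-0.04,-0.06,0,0.05,-0.8,-1],[0,0,0,0,0,-0.8,-1],[0,0,0,0,0,-0.6,-1]]}}

```text
time: 11.17
ee_pos: [0.566, 0.1807, 0.0779]
eef_rot: [0.998, 0.061, 0.001, -0.002]
ft_force: [0.9, 0.1, 0.3]
width: 0.087
```

```bash
python3 -c "
from h import *
s=st()"
```

```text
t 11.17 p [0.566  0.1807 0.0779] yawY -83.1 zax [ 0.003  0.004 -1.   ] q [ 0.08  0.45 -0.58  1.69  0.27  1.08 -2.03] F [0.9 0.1 0.3] T [ 0.04  0.06 -0.  ] w 0.087
```

Emit:
{"name": "send_rows", "arguments": {"commands": [[0,0,-0.03,0,0,-0.7,-1],[0,0,0,0,0,-0.7,-1]]}}

```text
time: 11.33
ee_pos: [0.5658, 0.1812, 0.0773]
eef_rot: [1.0, 0.003, 0.001, -0.002]
ft_force: [-0.2, -1.0, -2.8]
width: 0.0873
```

```bash
python3 -c "
from h import *
s=st()
im=r.camera('wrist');cv2.imwrite('pics/w13.png',im)"
```

```text
t 11.33 p [0.5658 0.1812 0.0773] yawY -89.7 zax [ 0.003  0.004 -1.   ] q [ 0.06  0.44 -0.56  1.69  0.26  1.08 -2.14] F [-0.2 -1.  -2.8] T [-0.05 -0.04  0.25] w 0.0873
```

View pics/w13.png

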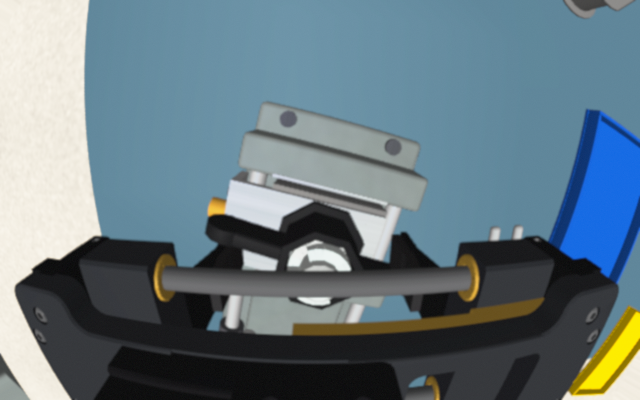

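Emit:
{"name": "send_rows", "arguments": {"commands": [[0,0,0,0,0,-0.5,-1],[0,0,0,0,0,-0.5,-1]]}}

```text
time: 11.55
ee_pos: [0.5658, 0.1811, 0.0773]
eef_rot: [0.999, -0.037, 0.002, -0.001]
ft_force: [0.8, -1.4, -1.7]
width: 0.0871
```

```bash
python3 -c "
from h import *
s=st()"
```

```text
t 11.55 p [0.5658 0.1811 0.0773] yawY -94.3 zax [ 0.003  0.002 -1.   ] q [ 0.05  0.44 -0.54  1.69  0.25  1.08 -2.21] F [ 0.8 -1.4 -1.7] T [-0.14 -0.21  0.86] w 0.0871
```

Emit:
{"name": "send_rows", "arguments": {"commands": [[0,0,0,0,0,-0.5,-1],[0,0,0,0,0,-0.4,-1]]}}

```text
time: 11.72
ee_pos: [0.5658, 0.1811, 0.0773]
eef_rot: [0.998, -0.071, 0.002, -0.001]
ft_force: [-1.0, -1.2, -0.5]
width: 0.0869
```

```bash
python3 -c "
from h import *
s=st();im=r.camera('wrist');cv2.imwrite('pics/w14.png',im);crop(im,190,190,460,330,'w14b',800,600)
for hz in(.051,.049,.047):
    h=.039+hz;R=Ro.from_quat(s['eef_rot']).as_matrix();c=np.array([.565,.18,0])
    print(hz,'collar',w2wr(c+[.028*R[0,0],.028*R[1,0],h-.013],s).round(1),'hubtop',w2wr(c+[.0227*R[0,0],.0227*R[1,0],h+.018],s).round(1))
"
```

```text
t 11.72 p [0.5658 0.1811 0.0773] yawY -98.1 zax [ 0.004  0.001 -1.   ] q [ 0.04  0.44 -0.53  1.69  0.25  1.08 -2.28] F [-1.  -1.2 -0.5] T [-0.02  0.03  1.3 ] w 0.0869
w14b scale 2.962962962962963
0.051 collar [317.9 202.8] hubtop [318.1 233.4]
0.049 collar [317.8 201.8] hubtop [318.1 231.7]
0.047 collar [317.8 200.7] hubtop [318.1 230.1]
```

View pics/w14b.png

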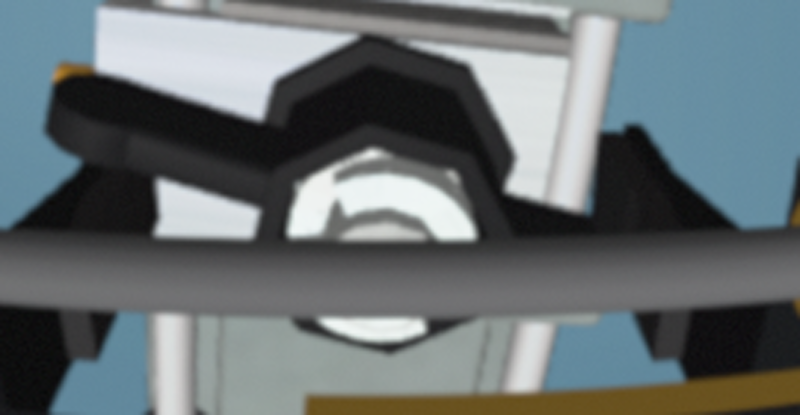

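Emit:
{"name": "send_rows", "arguments": {"commands": [[0,0,0,0,0,-0.5,-1],[0,0,0,0,0,-0.5,-1]]}}

```text
time: 11.93
ee_pos: [0.5649, 0.1825, 0.0772]
eef_rot: [0.994, -0.108, 0.001, -0.001]
ft_force: [-1.8, 1.3, -0.1]
width: 0.0874
```

```bash
python3 -c "
from h import *
s=st()"
```

```text
t 11.93 p [0.5649 0.1825 0.0772] yawY -102.4 zax [ 0.003  0.001 -1.   ] q [ 0.03  0.43 -0.52  1.69  0.24  1.08 -2.35] F [-1.8  1.3 -0.1] T [0.55 0.44 1.37] w 0.0874
```

Emit:
{"name": "send_rows", "arguments": {"commands": [[0,0,0,0,0,1,-1],[0,0,0,0,0,1,-1],[0,0,0.8,0,0,0,-1],[0,0,0.8,0,0,0,-1],[-0.2,0,0.8,0,0,0,1],[-0.8,0.1,0.1,0,0,-0.8,1],[-0.8,0.2,0,0,0,-0.8,1],[-0.7,0.2,0,0,0,-0.8,1],[0,0,0,0,0,0,1]]}}

```text
time: 12.68
ee_pos: [0.4868, 0.1992, 0.1561]
eef_rot: [0.995, -0.101, 0.001, -0.002]
ft_force: [0.6, 0.7, 0.6]
width: 0.0619
```

```bash
python3 -c "
from h import *
s=st();im=r.camera('wrist');cv2.imwrite('pics/w15.png',im)"
```

```text
t 12.68 p [0.4868 0.1992 0.1561] yawY -101.6 zax [ 0.002  0.004 -1.   ] q [ 0.06  0.21 -0.59  1.79  0.13  1.18 -2.35] F [0.6 0.7 0.6] T [ 0.08  0.04 -0.07] w 0.0619
```

View pics/w15.png

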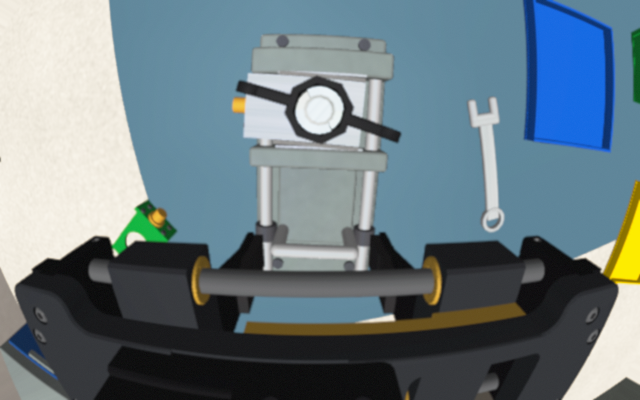

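```bash
python3 - <<'E'
from h import *
s=st();crop(cv2.imread('pics/w15.png'),225,25,415,175,'w15c',800,600)
for z in(.097,.099):
  a,b=wr(240,87,z,s),wr(398,136,z,s);print((a+b)/2,np.linalg.norm(a-b),np.degrees(np.arctan2(*(a-b)[1::-1])))
print("stud",wr(319,108,.116,s))
E
```

```text
t 12.73 p [0.4885 0.1984 0.1563] yawY -101.5 zax [ 0.004  0.004 -1.   ] q [ 0.06  0.21 -0.59  1.78  0.13  1.18 -2.34] F [ 0.3  0.7 -0. ] T [-0.    0.03 -0.  ] w 0.0575
w15c scale 4.0
[0.56458376 0.18015531 0.097     ] 0.11970486969665406 61.08232675142382
[0.56457556 0.18017283 0.099     ] 0.11862529935126685 61.08232675142378
stud [0.56560992 0.18058196 0.116     ]
```

View pics/w15c.png

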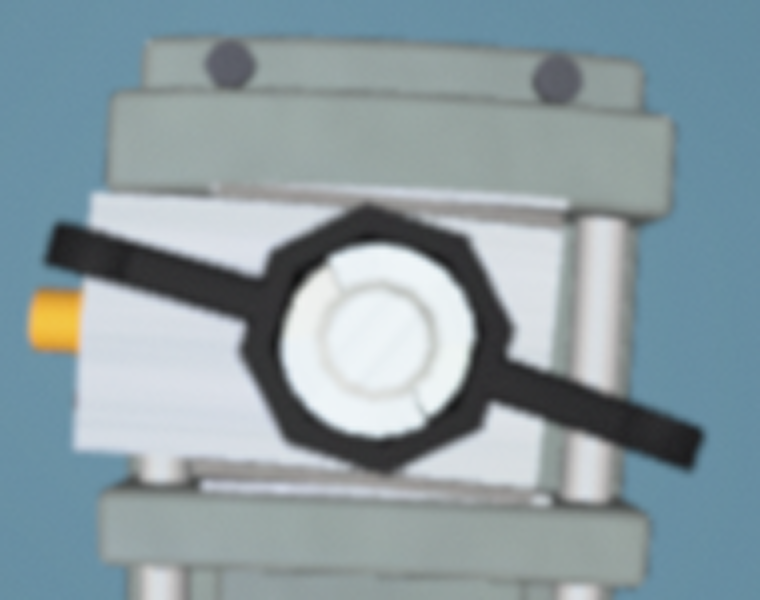

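Emit:
{"name": "send_rows", "arguments": {"commands": [[0,0,0,0,0,-0.4,1],[0,0,-0.4,0,0,0,1],[0,0,-0.7,0,0,0,1],[0,0,-0.7,0,0,0,1],[0,0,-0.7,0,0,0,1],[0,0,-0.4,0,0,0,1],[0,0,0,0,0,0,1]]}}

```text
time: 13.32
ee_pos: [0.4924, 0.1966, 0.0632]
eef_rot: [0.995, -0.104, 0.003, -0.003]
ft_force: [0.3, -0.1, 0.2]
width: 0.011
```

```bash
python3 -c "
from h import *
s=st();im=r.camera('wrist');cv2.imwrite('pics/w16.png',im);crop(r.camera('scene'),310,110,430,210,'s16',600,500)"
```

```text
t 13.32 p [0.4924 0.1966 0.0632] yawY -101.9 zax [ 0.007  0.004 -1.   ] q [ 0.03  0.33 -0.57  1.87  0.21  0.99 -2.4 ] F [ 0.3 -0.1  0.2] T [0.04 0.05 0.03] w 0.011
s16 scale 5.0
```

View pics/w16.png

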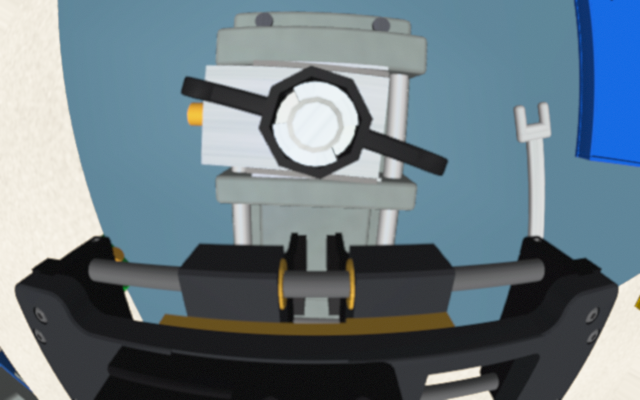

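View pics/s16.png

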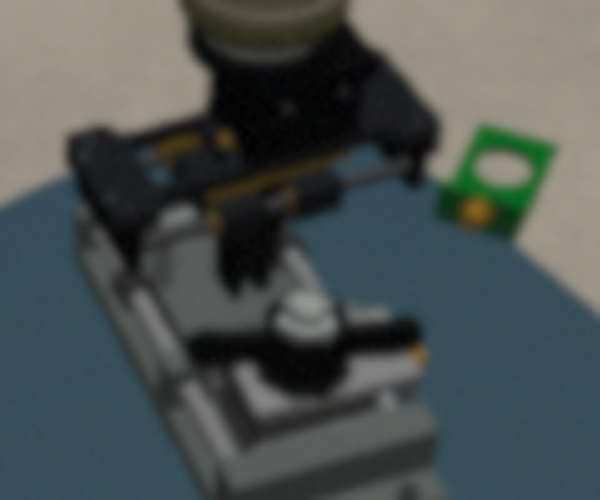

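Emit:
{"name": "send_rows", "arguments": {"commands": [[-0.3,0.1,-0.05,0,0.1,0,1],[-0.3,0.08,0,0,0,0,1],[-0.2,0.05,0,0,0,0,1],[-0.2,0.05,0,0,0,0,1],[-0.2,0.05,0,0,0,0,1],[-0.2,0.05,0,0,0,0,1]]}}

```text
time: 13.92
ee_pos: [0.4562, 0.208, 0.068]
eef_rot: [0.995, -0.104, 0.008, -0.004]
ft_force: [12.9, -2.7, -10.0]
width: 0.0005
```

```bash
python3 -c "
from h import *
s=st()"
```

```text
t 13.92 p [0.4562 0.208  0.068 ] yawY -101.9 zax [ 0.017  0.007 -1.   ] q [ 0.02  0.26 -0.6   1.95  0.18  0.97 -2.44] F [ 12.9  -2.7 -10. ] T [-0.54 -2.88 -0.05] w 0.0005
```

Emit:
{"name": "send_rows", "arguments": {"commands": [[-0.25,0.06,-0.12,0,0.15,0.3,1],[-0.25,0.06,-0.12,0,0.1,0.3,1],[-0.25,0.06,-0.08,0,0.1,0.3,1],[-0.25,0.06,-0.05,0,0.1,0.3,1]]}}

```text
time: 14.25
ee_pos: [0.441, 0.2136, 0.0664]
eef_rot: [0.999, -0.053, 0.006, -0.006]
ft_force: [12.9, -3.6, -7.1]
width: 0.0005
```

```bash
python3 -c "
from h import *
s=st()"
```

```text
t 14.25 p [0.441  0.2136 0.0664] yawY -96.1 zax [ 0.012  0.011 -1.   ] q [ 0.03  0.24 -0.62  1.97  0.17  0.97 -2.35] F [12.9 -3.6 -7.1] T [-0.68 -2.91 -0.08] w 0.0005
```

Emit:
{"name": "send_rows", "arguments": {"commands": [[-0.2,0.05,0,0,0,0,1],[0.4,-0.1,0,0,0,0,1],[0.2,-0.05,0,0,0,0,1],[0,0,0.8,0,0,0,0],[0,0,1,0,0,0.5,0],[0,0,1,0,0,1,-0.4],[0,0,0.6,0,0,1,-0.4],[0.3,0,0,0,0,1,-0.4],[0,0,0,0,0,0,-0.4]]}}

```text
time: 15.0
ee_pos: [0.4659, 0.2094, 0.1769]
eef_rot: [0.994, 0.107, 0.008, -0.007]
ft_force: [-0.0, -0.3, -0.5]
width: 0.0329
```

```bash
python3 -c "
from h import *
s=st();im=r.camera('wrist');cv2.imwrite('pics/w17.png',im)"
```

```text
t 15.0 p [0.4659 0.2094 0.1769] yawY -77.7 zax [ 0.015  0.015 -1.   ] q [ 0.1   0.15 -0.66  1.81  0.09  1.19 -1.94] F [-0.  -0.3 -0.5] T [-0.04  0.05  0.02] w 0.0329
```

View pics/w17.png

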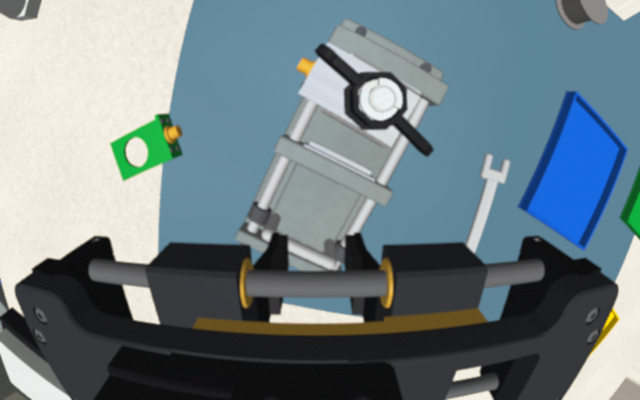

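Emit:
{"name": "send_rows", "arguments": {"commands": [[0.3,-0.1,0,-0.17,0.17,1,-1],[0.4,-0.12,0,0,0,1,-1],[0.4,-0.12,0,0,0,1,-1],[0.4,-0.12,0,0,0,1,-1],[0.4,-0.12,0,0,0,1,-1],[0.4,-0.12,0,0,0,1,-1],[0.4,-0.12,0,0,0,1,-1],[0.3,-0.12,0,0,0,1,-1],[0,0,0,0,0,1,-1],[0,0,0,0,0,0,-1]]}}

```text
time: 15.88
ee_pos: [0.5519, 0.1812, 0.1686]
eef_rot: [0.877, 0.481, -0.009, -0.001]
ft_force: [-0.1, 0.6, 0.3]
width: 0.0863
```

```bash
python3 -c "
from h import *
s=st();im=r.camera('wrist');cv2.imwrite('pics/w18.png',im);crop(im,180,80,420,260,'w18c')"
```

```text
t 15.88 p [0.5519 0.1812 0.1686] yawY -32.5 zax [-0.016 -0.007 -1.   ] q [ 0.17  0.37 -0.7   1.61  0.24  1.27 -1.14] F [-0.1  0.6  0.3] T [ 0.   -0.02 -0.02] w 0.0863
w18c scale 3.3333333333333335
```

View pics/w18c.png

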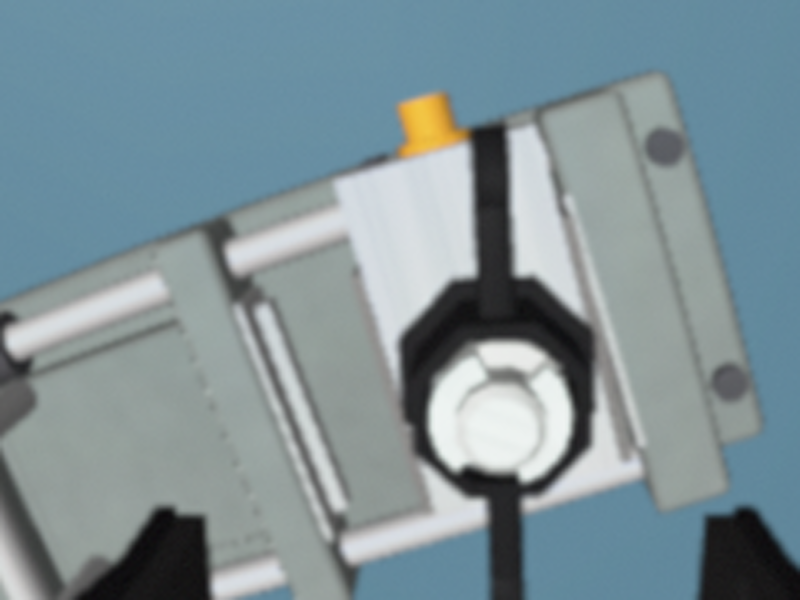

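```bash
python3 -c "
from h import *
s=r.read_state();k=800/240
p=lambda u,v,z:wr(180+u/k,80+v/k,z,s)
print(p(502,425,.116));a=p(491,140,.097);b=p(507,585,.097);print(a,b,np.degrees(np.arctan2(*(a-b)[1::-1])))"
```

```text
[0.56357499 0.18208578 0.116     ]
[0.59442044 0.23426235 0.097     ] [0.5391051 0.1392182 0.097    ] 59.80075104054153
```

Emit:
{"name": "send_rows", "arguments": {"commands": [[0.3,0,0,0.08,-0.18,0.5,-1],[0.13,0,0,0,0,0,-1],[0,0,-0.6,0,0,0,-1],[0,0,-0.6,0,0,0,-1],[0,0,-0.3,0,0,0,-1],[0,0,0,0,0,0,-1]]}}

```text
time: 16.43
ee_pos: [0.5627, 0.1822, 0.121]
eef_rot: [0.874, 0.486, -0.002, -0.0]
ft_force: [-1.0, -0.2, 0.3]
width: 0.0873
```

```bash
python3 -c "
from h import *
s=st()"
```

```text
t 16.43 p [0.5627 0.1822 0.121 ] yawY -31.8 zax [-0.004 -0.001 -1.   ] q [ 0.16  0.42 -0.68  1.64  0.28  1.18 -1.15] F [-1.  -0.2  0.3] T [-0.03 -0.04  0.01] w 0.0873
```

Down to about 0.078, then close with modest force first.

Emit:
{"name": "send_rows", "arguments": {"commands": [[0.07,-0.03,-0.5,0,-0.05,0.4,-1],[0,0,-0.5,0,0,0,-1],[0,0,-0.4,0,0,0,-1],[0,0,0,0,0,0,-1]]}}

```text
time: 16.77
ee_pos: [0.5648, 0.1822, 0.0795]
eef_rot: [0.867, 0.499, 0.0, 0.001]
ft_force: [-0.3, 0.7, 0.7]
width: 0.0875
```

```bash
python3 -c "
from h import *
s=st()
im=r.camera('wrist');cv2.imwrite('pics/w19.png',im)"
```

```text
t 16.77 p [0.5648 0.1822 0.0795] yawY -30.2 zax [ 0.001 -0.001 -1.   ] q [ 0.14  0.47 -0.67  1.68  0.32  1.1  -1.15] F [-0.3  0.7  0.7] T [-0.06  0.01  0.02] w 0.0875
```

View pics/w19.png

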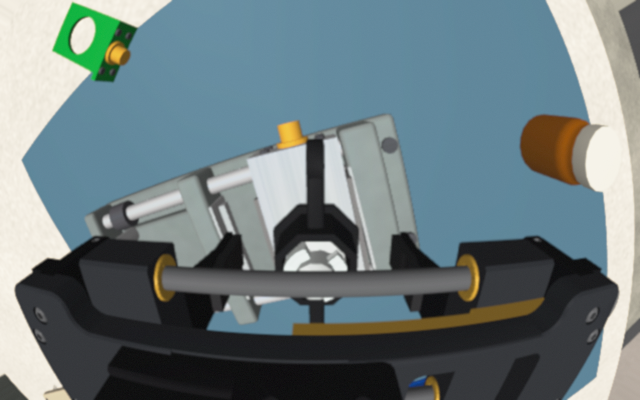

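Emit:
{"name": "send_rows", "arguments": {"commands": [[0,0,-0.1,0,0,0,-1],[0,0,0,0,0,0,1],[0,0,0,0,0,0,1],[0,0,0,0,0,0,1],[0,0,0,0,0,0,1],[0,0,0,0,0,0,1],[0,0,0,0,0,0,1],[0,0,0,0,0,0,1]], "grip_force": 50}}

```text
time: 17.48
ee_pos: [0.5673, 0.1837, 0.082]
eef_rot: [0.867, 0.498, 0.004, 0.002]
ft_force: [-0.4, -0.1, 1.0]
width: 0.0481
```

```bash
python3 -c "
from h import *
s=st()"
```

```text
t 17.48 p [0.5673 0.1837 0.082 ] yawY -30.3 zax [ 0.008  0.001 -1.   ] q [ 0.14  0.47 -0.67  1.68  0.32  1.1  -1.15] F [-0.4 -0.1  1. ] T [-0.01 -0.04  0.01] w 0.0481
```

Emit:
{"name": "send_rows", "arguments": {"commands": [[-0.05,-0.05,-0.15,0,0.1,0,0.1],[-0.05,-0.03,-0.15,0,0.05,0,0.1],[0,0,-0.05,0,0,0,1],[0,0,0,0,0,0,1],[0,0,0,0,0,0,1],[0,0,0,0,0,0,1]]}}

```text
time: 17.98
ee_pos: [0.5647, 0.1826, 0.0757]
eef_rot: [0.867, 0.498, -0.002, -0.001]
ft_force: [-2.3, 0.0, 4.9]
width: 0.0413
```

```bash
python3 -c "
from h import *
s=st()"
```

```text
t 17.98 p [0.5647 0.1826 0.0757] yawY -30.2 zax [-0.004  0.001 -1.   ] q [ 0.14  0.48 -0.67  1.68  0.32  1.1  -1.15] F [-2.3  0.   4.9] T [0.02 0.23 0.04] w 0.0413
```

Emit:
{"name": "send_rows", "arguments": {"commands": [[0,0,0.2,0,0,0,1],[0,0,0.3,0,0,0,1],[0,0,0.4,0,0,0,1],[0,0,0.4,0,0,0,1],[0,0,0.4,0,0,0,1]], "grip_force": 55}}

```text
time: 18.4
ee_pos: [0.5611, 0.1803, 0.1249]
eef_rot: [0.867, 0.498, -0.007, -0.003]
ft_force: [0.7, 1.2, -4.4]
width: 0.0416
```

```bash
python3 -c "
from h import *
s=st();im=r.camera('wrist');cv2.imwrite('pics/w20.png',im);crop(r.camera('scene'),310,110,430,210,'s20',600,500)"
```

```text
t 18.4 p [0.5611 0.1803 0.1249] yawY -30.2 zax [-0.014 -0.002 -1.   ] q [ 0.16  0.42 -0.69  1.64  0.28  1.2  -1.12] F [ 0.7  1.2 -4.4] T [-0.06 -0.09 -0.01] w 0.0416
s20 scale 5.0
```

View pics/w20.png

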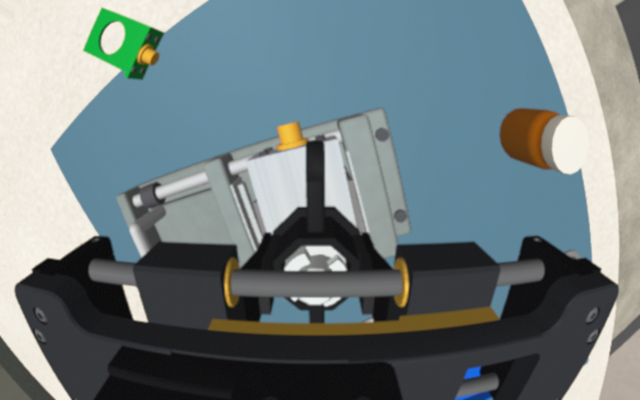

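View pics/s20.png

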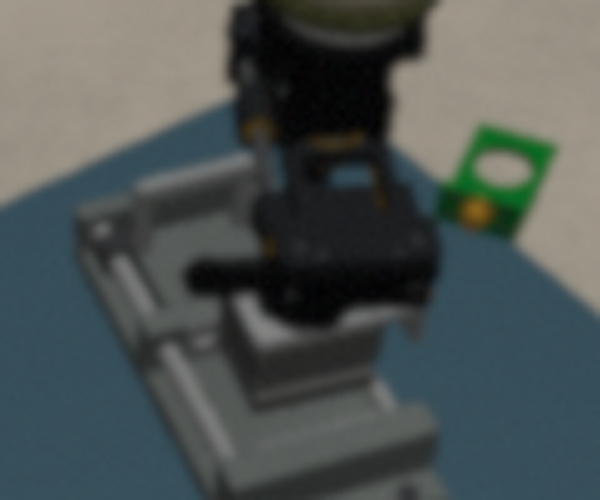

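Emit:
{"name": "send_rows", "arguments": {"commands": [[0,0,0.6,0,-0.1,0,1],[0,0,0.6,0,0,0,1],[0,-0.2,0.4,0,0,0,1],[0,-0.5,0.1,0,0,0,1],[0,-0.7,0,0,0,0,1],[0,-0.8,0,0,0,0,1],[0,-0.8,0,0,0,0,1],[0,-0.8,0,0,0,0,1]]}}

```text
time: 19.17
ee_pos: [0.5605, 0.0683, 0.1813]
eef_rot: [0.864, 0.503, 0.001, -0.001]
ft_force: [0.5, -0.4, -5.1]
width: 0.0413
```

```bash
python3 -c "
from h import *
s=st()"
```

```text
t 19.17 p [0.5605 0.0683 0.1813] yawY -29.6 zax [ 0.001  0.002 -1.   ] q [ 0.36  0.3  -0.67  1.65  0.19  1.26 -0.86] F [ 0.5 -0.4 -5.1] T [-0.1  -0.09  0.05] w 0.0413
```

Remaining dy = −0.230, dx = +0.005.

Emit:
{"name": "send_rows", "arguments": {"commands": [[0.02,-0.8,0,0,0,0,1],[0.02,-0.8,0,0,0,0,1],[0.02,-0.8,0,0,0,0,1],[0.02,-0.8,0,0,0,0,1],[0.02,-0.8,0,0,0,0,1],[0.02,-0.8,0,0,0,0,1],[0.02,-0.8,0,0,0,0,1],[0.02,-0.8,0,0,0,0,1],[0.02,-0.5,0,0,0,0,1],[0,-0.2,0,0,0,0,1]]}}

```text
time: 20.0
ee_pos: [0.5613, -0.166, 0.1809]
eef_rot: [0.866, 0.499, -0.001, 0.001]
ft_force: [-0.2, -0.2, -5.2]
width: 0.0414
```

```bash
python3 -c "
from h import *
s=st();im=r.camera('wrist');cv2.imwrite('pics/w21.png',im);crop(r.camera('scene'),210,150,350,310,'s21',600,600)"
```

```text
t 20.0 p [ 0.5613 -0.166   0.1809] yawY -30.1 zax [-0.001 -0.003 -1.   ] q [ 0.65  0.32 -0.54  1.6   0.17  1.27 -0.44] F [-0.2 -0.2 -5.2] T [-0.09 -0.01 -0.02] w 0.0414
s21 scale 3.75
```

View pics/w21.png

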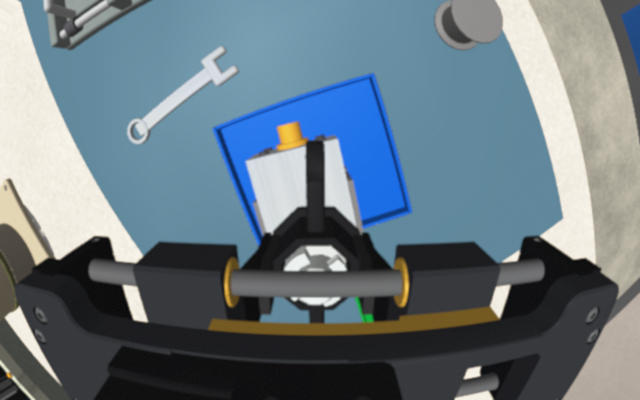

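View pics/s21.png

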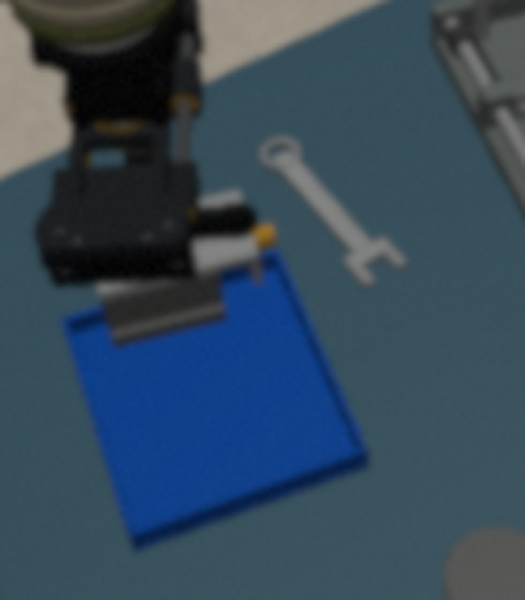

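```bash
python3 -c "
from h import *
s=r.read_state()
A,B,C=[wr(u,v,.022,s) for u,v in((216,128),(374,75),(411,212))];print(A,B,C,'centre',(A+C)/2,np.linalg.norm(A-B),np.linalg.norm(B-C))"
```

```text
[ 0.4994267  -0.05728766  0.022     ] [ 0.67001948 -0.09396226  0.022     ] [ 0.6371644  -0.24605354  0.022     ] centre [ 0.56829555 -0.1516706   0.022     ] 0.1744904685790472 0.15559952927331192
```

Emit:
{"name": "send_rows", "arguments": {"commands": [[0.2,0.15,0,0,0,0,1],[0,0,-0.5,0,0,0,1],[0,0,-0.6,0,0,0,1],[0,0,-0.6,0,0,0,1],[0,0,-0.6,0,0,0,1],[0,0,-0.4,0,0,0,1],[0,0,-0.2,0,0,0,1]]}}

```text
time: 20.68
ee_pos: [0.5728, -0.1454, 0.0939]
eef_rot: [0.863, 0.506, 0.003, 0.001]
ft_force: [0.0, -0.8, -4.7]
width: 0.0415
```

```bash
python3 -c "
from h import *
s=st()"
```

```text
t 20.68 p [ 0.5728 -0.1454  0.0939] yawY -29.3 zax [ 0.006  0.002 -1.   ] q [ 0.61  0.41 -0.54  1.69  0.23  1.1  -0.5 ] F [ 0.  -0.8 -4.7] T [-0.02 -0.01 -0.02] w 0.0415
```

Emit:
{"name": "send_rows", "arguments": {"commands": [[-0.15,-0.35,0,0,0.08,0,1],[-0.05,-0.15,-0.1,0,0,0,1],[0,-0.05,-0.2,0,0,0,1],[0,0,-0.2,0,0,0,1]]}}

```text
time: 21.02
ee_pos: [0.568, -0.1604, 0.0794]
eef_rot: [0.862, 0.507, 0.001, -0.001]
ft_force: [-0.1, -0.1, -5.6]
width: 0.0418
```

```bash
python3 -c "
from h import *
s=st()"
```

```text
t 21.02 p [ 0.568  -0.1604  0.0794] yawY -29.0 zax [ 0.001  0.002 -1.   ] q [ 0.63  0.43 -0.53  1.69  0.24  1.08 -0.48] F [-0.1 -0.1 -5.6] T [-0.12 -0.09 -0.02] w 0.0418
```

Emit:
{"name": "send_rows", "arguments": {"commands": [[0,-0.02,-0.15,0,0,0,1],[0,-0.02,-0.15,0,0,0,1],[0,-0.02,-0.1,0,0,0,1],[0,0,-0.06,0,0,0,1]]}}

```text
time: 21.35
ee_pos: [0.5683, -0.1628, 0.0642]
eef_rot: [0.862, 0.507, 0.001, -0.001]
ft_force: [0.3, -0.0, -5.1]
width: 0.0418
```

```bash
python3 -c "
from h import *
s=st()"
```

```text
t 21.35 p [ 0.5683 -0.1628  0.0642] yawY -29.1 zax [ 0.002  0.002 -1.   ] q [ 0.62  0.45 -0.52  1.7   0.25  1.05 -0.48] F [ 0.3 -0.  -5.1] T [-0.08 -0.02 -0.06] w 0.0418
```

Near contact; creep down.

Emit:
{"name": "send_rows", "arguments": {"commands": [[0,0,-0.06,0,0,0,1],[0,0,-0.05,0,0,0,1]]}}

```text
time: 21.52
ee_pos: [0.5686, -0.1627, 0.0637]
eef_rot: [0.862, 0.507, 0.001, -0.0]
ft_force: [-10.6, 1.2, 15.4]
width: 0.0412
```

```bash
python3 -c "
from h import *
s=st()"
```

```text
t 21.52 p [ 0.5686 -0.1627  0.0637] yawY -29.1 zax [ 0.002  0.001 -1.   ] q [ 0.62  0.45 -0.52  1.7   0.25  1.05 -0.49] F [-10.6   1.2  15.4] T [0.39 2.7  0.01] w 0.0412
```

Emit:
{"name": "send_rows", "arguments": {"commands": [[-0.02,0,0.03,0,0,0,1],[0,0,0,0,0,0,0.8],[0,0,0,0,0,0,-0.5],[0,0,0,0,0,0,-1],[0,0,0,0,0,0,-1],[0,0,0,0,0,0,-1]], "grip_force": 20}}

```text
time: 22.02
ee_pos: [0.5706, -0.1627, 0.0673]
eef_rot: [0.862, 0.507, 0.003, 0.002]
ft_force: [0.4, 0.1, -0.4]
width: 0.0608
```

```bash
python3 -c "
from h import *
s=st();im=r.camera('wrist');cv2.imwrite('pics/w22.png',im)"
```

```text
t 22.02 p [ 0.5706 -0.1627  0.0673] yawY -29.1 zax [ 0.007 -0.    -1.   ] q [ 0.62  0.44 -0.52  1.7   0.25  1.05 -0.49] F [ 0.4  0.1 -0.4] T [-0.01 -0.11 -0.03] w 0.0608
```

View pics/w22.png

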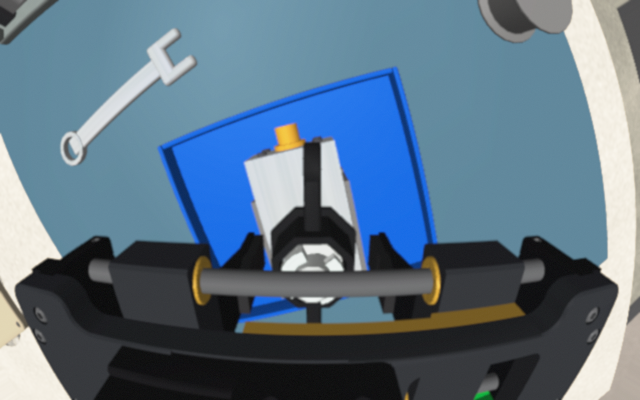

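Emit:
{"name": "send_rows", "arguments": {"commands": [[0,0,0,0,0,0,-1],[0,0,0,0,0,0,-1],[0,0,0.3,0,0,0,-1],[0,0,0.6,0,0,0,-1],[0,0,0.8,0,0,0,-1],[0,0,0.8,0,0,0,-1],[0,0,0.8,0,0,0,-1],[-0.3,0,0.8,0,0,0,-1],[-0.8,0,0,0,0,0,-1],[0,0,0,0,0,0,-1]]}}

```text
time: 22.9
ee_pos: [0.5358, -0.161, 0.1992]
eef_rot: [0.861, 0.508, 0.003, 0.001]
ft_force: [-0.3, -0.0, -0.2]
width: 0.0872
```

Emit:
{"name": "send_rows", "arguments": {"commands": [[-0.5,-0.6,0,0,0,0,-1],[-0.5,-0.6,0,0,0,0,-1],[0,-0.8,0,0,0,0,-1],[0,-0.8,0,0,0,0,-1],[0,-0.6,0,0,0,0,-1],[0,0,0,0,0,0,-1]]}}

```text
time: 23.4
ee_pos: [0.5048, -0.2654, 0.2048]
eef_rot: [0.86, 0.51, 0.005, 0.004]
ft_force: [-0.9, -0.9, -0.6]
width: 0.0872
```

```bash
python3 -c "
from h import *
s=st();cv2.imwrite('pics/w23.png',r.camera('wrist'));cv2.imwrite('pics/t23.png',r.camera('top'));im=r.camera('scene');crop(im,210,130,430,330,'s23',660,600)"
```

```text
t 23.4 p [ 0.5048 -0.2654  0.2048] yawY -28.7 zax [ 0.012 -0.002 -1.   ] q [ 0.82  0.25 -0.49  1.62  0.12  1.28 -0.19] F [-0.9 -0.9 -0.6] T [-0.06 -0.02 -0.04] w 0.0872
s23 scale 3.0
```

View pics/w23.png

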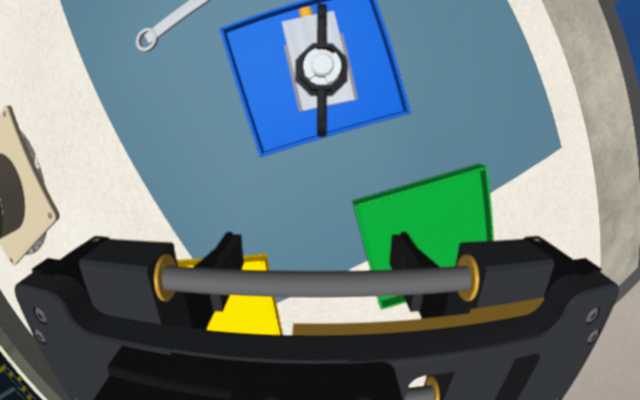

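View pics/t23.png

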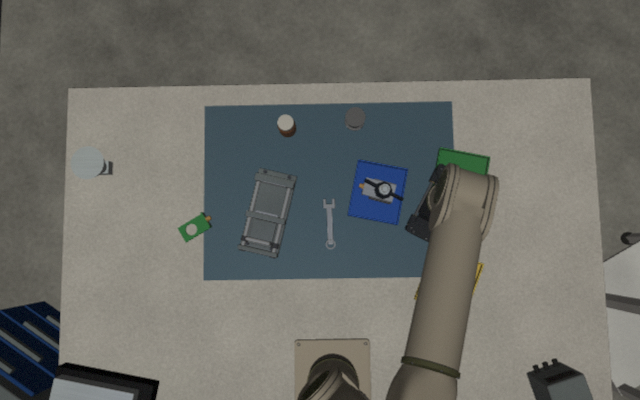

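View pics/s23.png

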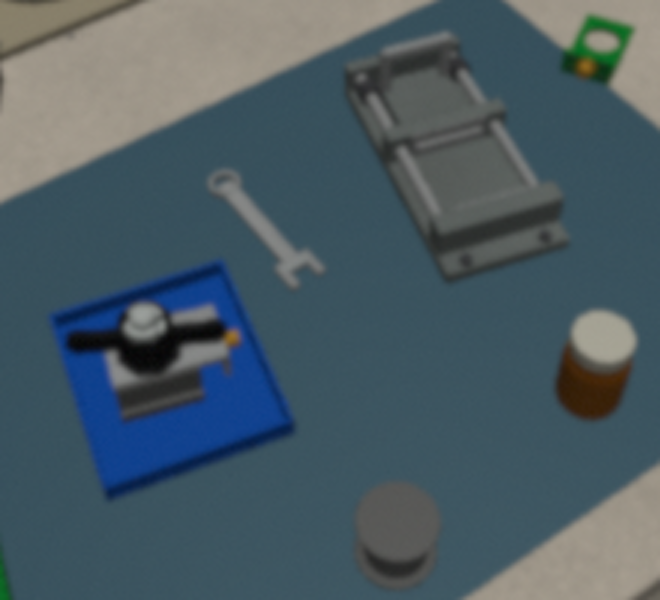

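```bash
python3 -c "
from h import *
s=st();print(wr(321,66,.104,s), np.abs(s['joint_vel']).max());print(r.close_job())"
```

```text
t 23.55 p [ 0.5059 -0.2605  0.2047] yawY -28.4 zax [ 0.012 -0.    -1.   ] q [ 0.82  0.25 -0.49  1.63  0.12  1.28 -0.19] F [-0.2  0.1  0.2] T [-0.03 -0.01 -0.03] w 0.087
[ 0.56519117 -0.16022739  0.104     ] 0.01619825692913304
the job is handed in; nothing more can be done
None
```

The job is handed in, at about 23.6 s of the 72 s allowed. `close_job` reported no verdict, so what follows is from my own checks.

**What I did**
- **Thread:** I pushed both wings backward with the open fingers until the nut dropped in. Image estimates put `nut_hub` about 57 mm above `foot_mid`.
- **Tightening:** I turned the nut forward about 210° until the torque levelled off near 1.4 Nm.
- **Vise:** I pushed the jaw open by its handle. From the finger position it opened about 30 mm.
- **Transfer:** I gripped the hub, lifted the foot out and set it down in the blue tray. Contact came at TCP height 0.0637 m, exactly as predicted for the tray floor. The last force reading before release was 15 N upward.

**Last checks**
- The pictures show the foot upright inside the tray, at about (0.565, -0.160), roughly 7 mm from the tray's centre.
- The bracket is in place, and the wings are at the same angle to the gripper as when it gripped them.
- The jaw is open and the robot is touching nothing.
- The jar, spool and spanner look unmoved in the top view.

**Less certain**
- In the vise, the pictures put `nut_hub` at 49 to 50 mm, about 2 mm above the nominal 47 mm. The error of that estimate is about 1.5 mm, so it neither confirms nor rules out the 49 mm limit. I judged the nut seated from the torque, the angle turned and the set-down height.
- The wings ended about 15° past the foot's y, where "roughly along y" was expected.

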